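Pack the build plates and latch the case

ROBOT

A 7-joint arm with a two-finger parallel gripper is mounted at the origin on the work surface. World frame = base frame: x ahead of the robot, y to its left, z up, the work surface at z = 0. Lengths are in m, angles in rad, forces in N, time in s.
With the tool pointing down it reaches from about 0.4 to 0.85 m from the base axis. Payload 10.4 kg.
Tool frame: the origin (TCP) lies between the finger pads; the fingertips stand ahead of it and the grasp point (between the pads) lies 5 mm behind it (manip.tip_extent is the z of the fingertips in the tool frame, in m); z points along the fingers, y is the line along which they close (so a half turn about z gives the same grasp; the last joint's range is limited). The gripper opens to 85 mm and grips with 20 to 120 N. Pads are 22 mm wide; open, the fingers measure 114 mm over their backs; the gripper's body (76 mm by 85 mm) begins 54 mm behind the grasp point. The pads swing forward as they close: fully open they stand 13 mm farther back than shut.
Start: joints at [-1.147, 0.332, -0.065, 1.46, 0.022, 1.35, -0.088], TCP at [0.27, 0.564, 0.245] pointing down, gripper open.
Joint ranges: [-2.6, 2.6], [-0.5, 2.12], [-1.47, 1.34], [0.16, 2.42], [-1.27, 4.41], [0.06, 2.06], [-2.6, 2.6]. Speed limits (rad/s): [2.22, 2.22, 2.79, 2.79, 3.14, 3.14, 3.14].

INTERFACE

Orientations are given as a unit quaternion [x, y, z, w].
In Python, from workcell import status, viewer, manip gives the robot as it stands.
- The arm moves only by the tool play_rows, never from a script. Its argument "plan" is one flat list of numbers, 7 for each row, row after row: the turn, a rotation vector about the tool's x, y, z in degrees, then the shift along the tool's x, y, z in m, then the opening, from 0 (shut) to 1 (fully open). In form: [ax, ay, az, dx, dy, dz, grip, ax, ay, az, dx, dy, dz, grip, ...]. A call has 1 to 20 rows; each row is the pose to reach, as a shift and turn from the pose commanded when the call began, along the tool's axes at that moment; what a row does not reach only later rows make up. A row lasts 1/8 s, in which the tool goes at most 62.5 mm and 10.7 degrees, less where a joint would pass 70% of its speed; a pose out of reach is approached as far as the arm can. A call with a gripper value outside its range is refused whole. The fingers move at their own pace and stop on an object; "squeeze" is the grip in N (left out, the last holds). Time passes only in rows, so rows that repeat a pose let the fingers close. It gives the time, the measured TCP pose, the force, the opening and the grip force at its end, in the units of the state.
- status.get_obs(): the state, without advancing time (a new reading comes with each control period).
- viewer.camera(name): name is "scene" or "top" or "wrist"; returns the picture (420x560x3 uint8, red, green, blue); there is no depth.
- viewer.camera_model(name): a dict with "fx", "fy", "cx", "cy" (pixels), "R" (3x3) and "t" (3): a world point X has camera coordinates R X + t. Camera axes: x right, y down, z forward; pixel columns grow to the right and rows downward; lengths in m; the calibration is good to about 2 mm. A picture is of the moment at which its call begins: read the wrist's pose just before it. camera_model takes no time and is no camera call; for the wrist camera it gives the pose at the moment of the call.
- manip.hand_in(): hands the job in; it is judged then, once.
The state is a dict: "clock": time; "joint_pos": joint angles; "joint_velocities": joint speeds; "tau": joint torques, N m; "position": TCP position; "ee_rot": TCP orientation; "ft_force": force on the tool from outside, world axes, zero at the start; "torque": the same for the moment, N m; "grip_width": opening from 0.0 (shut) to 1.0 (fully open); "grasp_force": force on a finger pad.
Only numpy, scipy, OpenCV 4.12 (cv2) and the standard library are available. Lean on these libraries where they do the work, as an engineer would, in place of code of your own. Each camera call takes 0.05 s, during which the arm holds its last target. There are 200 camera calls.

TASK

Pack up the spare 3D-printer build plates: draw each one that is in the plywood rack up out of its kerf and lower it, without dropping it, upright and fully down into a slot of its own in the open carrying case. Then shut the lid and do up both latches: swing each bail over its keeper on the lid and press its lever down past centre until it is home against the case. Leave the spool, the scraper and the cutters where they lie.

Things in the scene. Friction and masses are not known exactly. Their poses are not given: they have to be found in the camera images.
- plate1: build plate, one of two to four alike (None if absent): square aluminium plate 100 x 100 x 4 mm, 108 g, black film on one face. Origin at the middle of its lower edge; x along that edge, y square to its faces, z up to its upper edge 100 mm above. It starts on edge in a kerf of the rack
- plate2: build plate, one of two to four alike (None if absent): square aluminium plate 100 x 100 x 4 mm, 108 g, black film on one face. Origin at the middle of its lower edge; x along that edge, y square to its faces, z up to its upper edge 100 mm above. It starts on edge in a kerf of the rack
- plate3: build plate, one of two to four alike (None if absent): square aluminium plate 100 x 100 x 4 mm, 108 g, black film on one face. Origin at the middle of its lower edge; x along that edge, y square to its faces, z up to its upper edge 100 mm above. It starts on edge in a kerf of the rack
- plate4: build plate, one of two to four alike (None if absent): square aluminium plate 100 x 100 x 4 mm, 108 g, black film on one face. Origin at the middle of its lower edge; x along that edge, y square to its faces, z up to its upper edge 100 mm above. It starts on edge in a kerf of the rack
- rack: fixed plywood rack 100 (x) x 168 (y) x 45 (z) mm, origin at the centre of its underside. Four open-ended kerfs 6 mm wide run along x at y = -57, -19, 19, 57 mm, floor 10 mm up: a plate in one stands 65 mm clear of the block, upper edge 110 mm above the bench; it can slide along the kerf and lean 3 degrees. Kerfs may be empty
- case: fixed grey carrying case, 130 (x) x 176 (y) x 95 (z) mm without lid, walls 5 mm. Origin: centre of its underside; x runs from the front (latch) to the back (hinge). Inside, a rigid black insert 46 mm high has four slots along x, 7 mm wide (edges rounded 4 mm), at y = -57, -19, 19, 57 mm, floor 6 mm up. A plate in a slot may lean 4 degrees and sit 10 mm off along x
- lid (a joint): lid's angle, rad: 0 shut, 1.6 to 2 open, leaning back (2.0 is its stop). The lid is a cover 130 x 176 mm, 32 mm deep, walls 5 mm, hinged along the case's upper back edge. The hinge is stiff: the lid stays where it is left, and about 5 N at its free edge moves it
- lid_hinge (a point): middle of the lid's hinge line: x = 65, y = 0, z = 95 mm in the case's frame, with the case's axes; the line runs along y
- lid_edge (a point): middle of the lid's upper front edge, 130 mm from the hinge and 32 mm above the rim when shut. Frame of the lid: z is the outward normal of its top face, x points from the front edge back to the hinge
- latch1_lever (a joint): angle of the lever of the toggle latch at y = -52 mm on the case's front, rad: 0 home, hanging down along the case; grows as it swings outward and up about latch1_pivot (stop at 2.2). Starts at 1.7 to 2.1, pointing up and out; stiff (0.1 N m), stays where left. With the bail hooked it tightens from about 1.1, dead centre is near 0.3, below which it is pulled home; at most 10 N near its tip
- latch1_pivot (a point): this lever's pivot: 14 mm in front of the case's front face, 70 mm up; case's axes, pivot line along y. The lever is a steel paddle 34 mm wide, 4 mm thick, 60 mm long. With the lever at angle a it points a + 0.22 rad out from straight down, and the bail's pins on it lie 16 mm x sin(a - 0.31) further out than this pivot and 16 mm x cos(a - 0.31) below it
- latch1_bar (a point): middle of the cross bar of this latch's bail; it runs along the case's y, 55.5 mm from the bail's pins. The bail is a U of 5 mm wire, 49 mm wide overall, that swings freely on its pins; unhooked it rests on a stop, leaning 10 to 30 degrees outward of upright. Pushed inward past upright it falls against the lid's front, behind the keeper's lip. It springs about 2 mm when tight
- latch1_keeper (a point): seat of this bail's bar on its keeper, a steel hook on the lid's front: a ledge 28 mm wide jutting 20 mm from the lid, with a lip 3 mm thick at its end. The bar's centre rests here, 8.5 mm (6 more or less) in front of the lid's face, 17 mm above the rim; the lip's top is 4.5 mm higher. Lid's axes (x to the back, z up when shut)
- latch2_lever (a joint): angle of the lever of the toggle latch at y = 52 mm on the case's front, rad: 0 home, hanging down along the case; grows as it swings outward and up about latch2_pivot (stop at 2.2). Starts at 1.7 to 2.1, pointing up and out; stiff (0.1 N m), stays where left. With the bail hooked it tightens from about 1.1, dead centre is near 0.3, below which it is pulled home; at most 10 N near its tip
- latch2_pivot (a point): this lever's pivot: 14 mm in front of the case's front face, 70 mm up; case's axes, pivot line along y. The lever is a steel paddle 34 mm wide, 4 mm thick, 60 mm long. With the lever at angle a it points a + 0.22 rad out from straight down, and the bail's pins on it lie 16 mm x sin(a - 0.31) further out than this pivot and 16 mm x cos(a - 0.31) below it
- latch2_bar (a point): middle of the cross bar of this latch's bail; it runs along the case's y, 55.5 mm from the bail's pins. The bail is a U of 5 mm wire, 49 mm wide overall, that swings freely on its pins; unhooked it rests on a stop, leaning 10 to 30 degrees outward of upright. Pushed inward past upright it falls against the lid's front, behind the keeper's lip. It springs about 2 mm when tight
- latch2_keeper (a point): seat of this bail's bar on its keeper, a steel hook on the lid's front: a ledge 28 mm wide jutting 20 mm from the lid, with a lip 3 mm thick at its end. The bar's centre rests here, 8.5 mm (6 more or less) in front of the lid's face, 17 mm above the rim; the lip's top is 4.5 mm higher. Lid's axes (x to the back, z up when shut)
- spool: bystander: spool of filament lying flat, 160 mm across, 50 mm high; origin under its centre
- scraper: bystander: print scraper 200 mm long with a black handle and flat steel blade, lying flat; origin under its middle
- cutters: bystander: side cutters 140 mm long with orange grips, lying flat; origin under the middle
Not all that is in view belongs to the job. Leave any blue or purple look-alike of the plate4 alone.

How it is judged:
By the outcome, as a careful person would: the job done as asked, in the order asked, and still so for the second after the job is handed in, with the robot touching nothing.
Of plate1, plate2, plate3, plate4 only 2 to 4 are there at a start; the rules pass over those that are not, and their reading is None.
At some moment in a run one of plate1, plate2, plate3, plate4 may be knocked a few centimetres aside while the robot is not near it.
It also fails if it takes over 210 s, if anything falls off the work surface, if the arm or the gripper's body presses on something with over 40 N, if the wrist force passes 120 N, or if a joint passes its speed limit or range.

## Working session

There is one attempt and no reset: what is moved stays moved. The work goes in short steps, Python scripts to look and compute and a tool call to move; the robot and the scene stay as the last step left them, time stands still between calls to the robot, and variables do not carry over. Pictures are saved under pics/ and viewed, at most 14 in all, crops included, and the job is handed in when it is done.

Besides the shell and the picture viewer there is one more tool, called after "Call:" by a JSON object that holds its "method" and its "body", one argument or row to a line. play_rows: Moves the arm, as the interface text tells. Its arguments: {"type":"object","properties":{"plan":{"type":"array","items":{"type":"number"}},"squeeze":{"type":"number"}},"required":["plan"]}

```bash
ls; mkdir -p pics; python3 - <<'E'
from workcell import status, viewer, manip
import cv2,numpy as np
print(status.get_obs()); print(manip.tip_extent)
for n in("scene","top"):
    im=viewer.camera(n); cv2.imwrite(f"pics/{n}0.png",im[:,:,::-1])
    print(n,viewer.camera_model(n))
E
```

```text
pics
{'clock': 0.0, 'joint_pos': array([-1.14660859,  0.33285566, -0.06469944,  1.46096973,  0.02157421,
        1.3498709 , -0.0885199 ]), 'joint_velocities': array([ 0.00018289, -0.00025775,  0.00053037, -0.00106169, -0.0002019 ,
        0.00204965, -0.00047841]), 'tau': array([-3.87831396e-04, -6.25460243e+01,  4.87553969e-02, -3.91580164e+01,
        1.61679491e-02,  1.03351712e-02, -1.35237536e-05]), 'position': array([0.26988586, 0.56332715, 0.24451245]), 'ee_rot': array([ 2.21542575e-01,  9.75150445e-01, -6.91433160e-04, -1.36129385e-04]), 'ft_force': array([ 0.13804044, -0.15478748, -0.24658098]), 'torque': array([ 0.00061972,  0.00378452, -0.03921199]), 'grasp_force': 0.0, 'grip_width': 1.0011491011506268}
0.014
scene {'fx': 409.91004383278045, 'fy': 409.91004383278045, 'cx': 283.4659214333227, 'cy': 203.55717771300922, 'R': array([[ 0.0680343 ,  0.99764607, -0.00858191],
       [ 0.68605403, -0.05302719, -0.72561559],
       [-0.72436262,  0.04347909, -0.68804678]]), 't': array([ 0.02661358, -0.29424033,  1.51087755])}
top {'fx': 538.8981320906859, 'fy': 538.8981320906859, 'cx': 275.1953749020102, 'cy': 211.5489184276967, 'R': array([[ 0.02062831, -0.99974726,  0.00893779],
       [-0.98601313, -0.02182211, -0.16523289],
       [ 0.16538617, -0.00540431, -0.98621408]]), 't': array([-0.06865802,  0.54561718,  1.44973825])}
```

View pics/scene0.png

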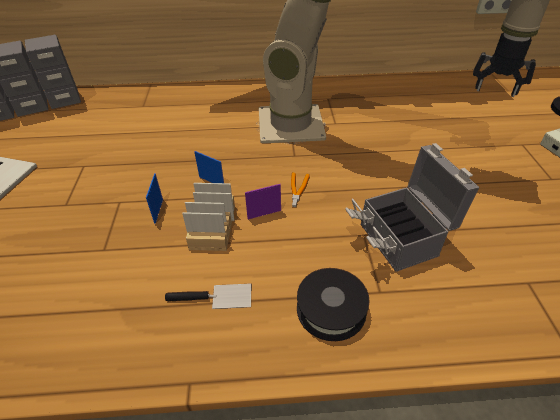

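View pics/top0.png

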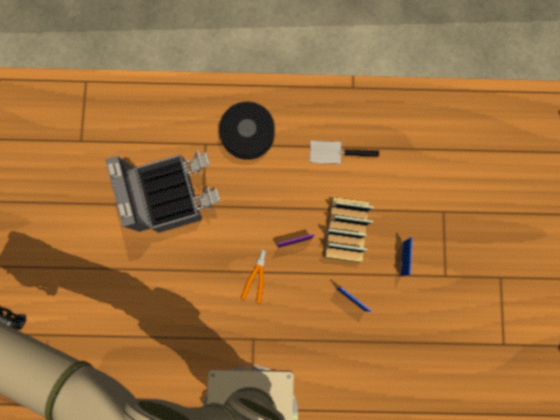

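```bash
python3 - <<'E'
import cv2,numpy as np
t=cv2.imread('pics/top0.png'); s=cv2.imread('pics/scene0.png')
def crop(im,x,y,w,h,k,n):
    c=cv2.resize(im[y:y+h,x:x+w],None,fx=k,fy=k,interpolation=cv2.INTER_CUBIC)
    for u in range(0,w,10):
        cv2.line(c,(u*k,0),(u*k,4),(0,255,255),1); 
        if u%20==0: cv2.putText(c,str(x+u),(u*k,14),0,.35,(0,255,255),1)
    for v in range(0,h,10):
        cv2.line(c,(0,v*k),(4,v*k),(0,255,255),1); cv2.putText(c,str(y+v),(5,v*k+4),0,.35,(0,255,255),1)
    cv2.imwrite(n,c)
crop(t,95,140,130,98,6,'pics/c1.png')
crop(t,315,185,80,85,7,'pics/c2.png')
E
```

```text
(no output)
```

View pics/c1.png

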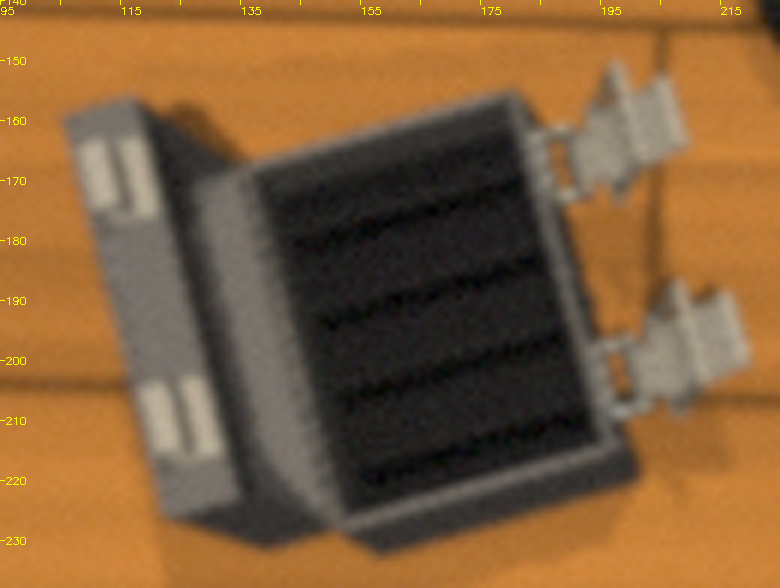

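View pics/c2.png

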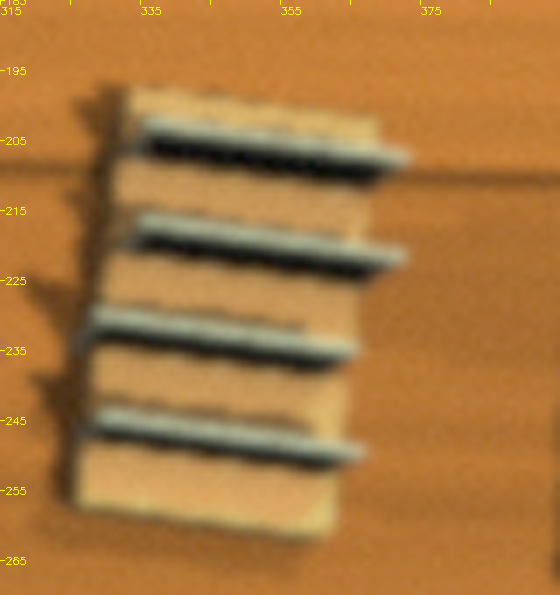

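```bash
cat > h.py <<'E'
import numpy as np, cv2
from workcell import status, viewer, manip
from scipy.spatial.transform import Rotation as Rn
def ray(m,p):
    d=m['R'].T@np.array([(p[0]-m['cx'])/m['fx'],(p[1]-m['cy'])/m['fy'],1]); return -m['R'].T@m['t'],d
def atz(m,p,z):
    c,d=ray(m,p); return c+d*(z-c[2])/d[2]
def proj(m,X):
    q=np.atleast_2d(X)@m['R'].T+m['t']; return np.c_[m['fx']*q[:,0]/q[:,2]+m['cx'],m['fy']*q[:,1]/q[:,2]+m['cy']]
def tri(ms,ps):
    A=0;b=0
    for m,p in zip(ms,ps):
        c,d=ray(m,p); d/=np.linalg.norm(d); P=np.eye(3)-np.outer(d,d); A=A+P; b=b+P@c
    return np.linalg.solve(A,b)
E
python3 - <<'E'
from h import *
np.set_printoptions(precision=4,suppress=True)
m=viewer.camera_model('top')
for n,z,ps in [('rim',.095,[(181.5,155.5),(199,214.5),(151,228),(136,167)]),('rack',.045,[(333.5,197.5),(369,202),(362.5,262),(326,257)]),
 ('plates',.11,[(335.5,203.5),(373.5,207.5),(335,216.5),(373,221.5),(328,230),(366,235),(329,245),(367,249.5)])]:
    w=np.array([atz(m,p,z) for p in ps]); print(n); print(w[:,:2], w.mean(0))
    print(np.linalg.norm(np.diff(w,axis=0),axis=1), [np.degrees(np.arctan2(*(w[i+1]-w[i])[[1,0]])) for i in range(len(w)-1)])
E
python3 - <<'E'
import cv2
import sys; sys.path.insert(0,'.')
s=cv2.imread('pics/scene0.png')
def crop(im,x,y,w,h,k):
    c=cv2.resize(im[y:y+h,x:x+w],None,fx=k,fy=k,interpolation=cv2.INTER_CUBIC)
    for u in range(0,w,10):
        cv2.line(c,(u*k,0),(u*k,4),(0,255,255),1); 
        if u%20==0: cv2.putText(c,str(x+u),(u*k,14),0,.35,(0,255,255),1)
    for v in range(0,h,10):
        cv2.line(c,(0,v*k),(4,v*k),(0,255,255),1); cv2.putText(c,str(y+v),(5,v*k+4),0,.35,(0,255,255),1)
    return c
a=crop(s,340,140,140,130,4); 
b=crop(s,175,170,60,90,4); b=cv2.copyMakeBorder(b,0,a.shape[0]-b.shape[0],0,0,cv2.BORDER_CONSTANT)
cv2.imwrite('pics/c3.png',cv2.hconcat([a,b]))
E
```

```text
rim
[[0.6879 0.2018]
 [0.5262 0.147 ]
 [0.487  0.273 ]
 [0.6529 0.3234]] [0.5885 0.2363 0.095 ]
[0.1707 0.132  0.1734] [np.float64(-161.2857245153765), np.float64(107.2812854029681), np.float64(16.896860150705464)]
rack
[[ 0.5904 -0.2189]
 [ 0.5799 -0.318 ]
 [ 0.4124 -0.2988]
 [ 0.4239 -0.1988]] [ 0.5016 -0.2586  0.045 ]
[0.0997 0.1686 0.1007] [np.float64(-96.08504363605033), np.float64(173.46664241425648), np.float64(83.41490534400653)]
plates
[[ 0.5615 -0.2168]
 [ 0.5529 -0.318 ]
 [ 0.5264 -0.2155]
 [ 0.5152 -0.3163]
 [ 0.4899 -0.1971]
 [ 0.4787 -0.2975]
 [ 0.4502 -0.1999]
 [ 0.4404 -0.2998]] [ 0.5019 -0.2576  0.11  ]
[0.1016 0.1059 0.1014 0.1219 0.101  0.1017 0.1004] [np.float64(-94.83822040079029), np.float64(104.50454992263671), np.float64(-96.33648019904821), np.float64(101.98719666791878), np.float64(-96.31669574644364), np.float64(106.32840623421492), np.float64(-95.54913953598836)]
```

View pics/c3.png

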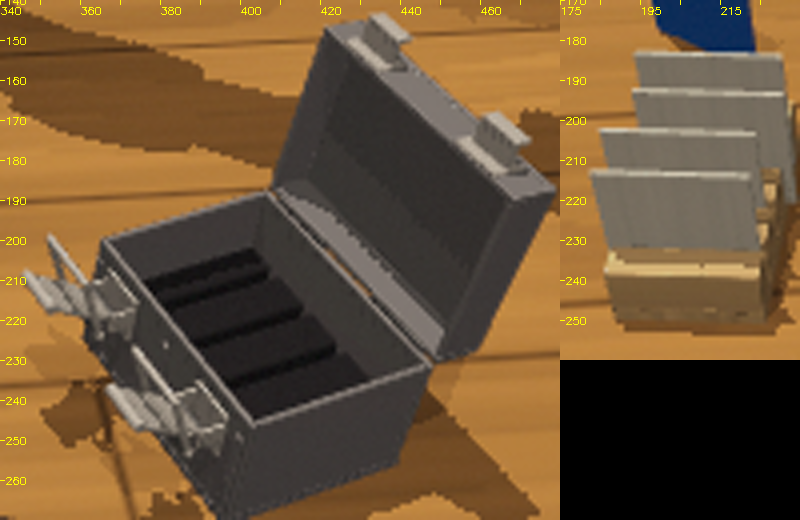

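```bash
python3 - <<'E'
from h import *
from scipy.optimize import least_squares
np.set_printoptions(precision=4,suppress=True)
m=viewer.camera_model('top'); s=viewer.camera_model('scene')
top=np.array([(181.5,155.5),(199,214.5),(151,228),(136,167)]);sc=np.array([(402,246),(365.5,200),(405.5,188),(447.5,231)])
print('rim tri',[tri([m,s],[a,b]) for a,b in zip(top,sc)])
ptop=np.array([(335.5,203.5),(373.5,207.5),(335,216.5),(373,221.5),(328,230),(366,235),(329,245),(367,249.5)])
psc=np.array([(222,213.5),(183,213),(224,203.5),(185.5,202),(231,193.5),(193.5,192.5),(230.5,184),(194,183)])
print('plates tri');print(np.array([tri([m,s],[a,b]) for a,b in zip(ptop,psc)]))
# case fit: local corners
L=np.array([[-65,-88],[-65,88],[65,88],[65,-88]])/1e3
def tf(p,L,z):
    c,n=np.cos(p[2]),np.sin(p[2]); return np.c_[L@np.array([[c,n],[-n,c]])+p[:2],np.full(len(L),z)]
for sg in (1,-1):
    def f(p):
        X=tf(p,L*[1,sg],.095); return np.r_[(proj(m,X)-top).ravel(),(proj(s,X)-sc).ravel()]
    r=least_squares(f,[.59,.236,1.87]); print('case',sg,r.x,np.degrees(r.x[2]),r.cost, r.fun.round(1))
    def f(p):
        X=tf(p,L*[1,sg],.095); return (proj(m,X)-top).ravel()
    r=least_squares(f,[.59,.236,1.87]); print('case toponly',sg,r.x,np.degrees(r.x[2]),r.cost, r.fun.round(1))
E
```

```text
rim tri [array([0.6885, 0.2031, 0.0941]), array([0.5269, 0.15  , 0.0943]), array([0.4869, 0.2723, 0.093 ]), array([0.6527, 0.3239, 0.097 ])]
plates tri
[[ 0.5619 -0.2172  0.1075]
 [ 0.553  -0.3165  0.1081]
 [ 0.5266 -0.2147  0.1083]
 [ 0.515  -0.3142  0.11  ]
 [ 0.4901 -0.197   0.1085]
 [ 0.4788 -0.2964  0.1089]
 [ 0.4504 -0.1997  0.1074]
 [ 0.4404 -0.2986  0.1091]]
case 1 [0.5887 0.2374 1.8792] 107.67121186052746 5.656400315082089 [-0.  -1.6 -0.7  0.6  0.1  0.7 -0.9  0.  -0.4  1.  -1.8 -0.7  0.5 -1.1
  0.2  0.6]
case toponly 1 [0.5886 0.2363 1.875 ] 107.43065425079587 1.944316381959 [ 0.5 -1.4 -0.4  0.8  0.4  0.7 -0.5 -0.1]
case -1 [ 0.5864  0.2385 -0.7463] -42.759967469937926 8472.089489430093 [-55.6  30.9 -27.5  16.9  55.2 -31.   24.6 -14.1  46.3 -30.9  20.  -13.5
 -45.1  25.1 -21.7  15.1]
case toponly -1 [0.5897 0.236  5.0079] 286.93049384394527 4712.279934710479 [-45.6  10.8 -47.8  13.7  47.5 -12.9  46.4 -13.2]
```

```bash
cat >> h.py <<'E'
def down(yaw):  # tool y axis at world angle yaw (deg), z down
    a=np.radians(yaw); y=np.array([np.cos(a),np.sin(a),0]); z=np.array([0,0,-1.]); return Rn.from_matrix(np.c_[np.cross(y,z),y,z])
def rel(p,R,o=None):
    o=o or status.get_obs(); R0=Rn.from_quat(o['ee_rot'])
    return np.r_[(R0.inv()*R).as_rotvec(degrees=True).round(2),R0.inv().apply(np.array(p)-o['position']).round(4)]
def row(*p_yaw):
    o=status.get_obs()
    for x,y,z,w in p_yaw: print([float(v) for v in rel((x,y,z),down(w),o)])
E
python3 - <<'E'
from h import *
row((.5,-.25,.27,-6.2))
o=status.get_obs();m=viewer.camera_model('wrist');R0=Rn.from_quat(o['ee_rot']).as_matrix()
print(m['fx'],R0.T@(-m['R'].T@m['t']-o['position']), R0.T@m['R'].T)
E
```

```text
[-0.06, 0.05, 70.6, -0.5589, -0.6341, -0.0246]
302.50293634885264 [ 0.08044374  0.00058289 -0.12831784] [[-1.09323134e-03 -9.49128224e-01 -3.14887949e-01]
 [ 9.99999279e-01 -8.81272367e-04 -8.15496687e-04]
 [ 4.96508874e-04 -3.14888613e-01  9.49128503e-01]]
```

Call:
{"method": "play_rows", "body": {
  "plan": [0,0,70.6,-0.559,-0.634,-0.025,0.3,0,0,70.6,-0.559,-0.634,-0.025,0.3,0,0,70.6,-0.559,-0.634,-0.025,0.3,0,0,70.6,-0.559,-0.634,-0.025,0.3,0,0,70.6,-0.559,-0.634,-0.025,0.3,0,0,70.6,-0.559,-0.634,-0.025,0.3,0,0,70.6,-0.559,-0.634,-0.025,0.3,0,0,70.6,-0.559,-0.634,-0.025,0.3,0,0,70.6,-0.559,-0.634,-0.025,0.3,0,0,70.6,-0.559,-0.634,-0.025,0.3,0,0,70.6,-0.559,-0.634,-0.025,0.3,0,0,70.6,-0.559,-0.634,-0.025,0.3,0,0,70.6,-0.559,-0.634,-0.025,0.3,0,0,70.6,-0.559,-0.634,-0.025,0.3,0,0,70.6,-0.559,-0.634,-0.025,0.3,0,0,70.6,-0.559,-0.634,-0.025,0.3,0,0,70.6,-0.559,-0.634,-0.025,0.3],
  "squeeze": 50
}}

```text
clock: 2.22
position: [0.5004, -0.2483, 0.2702]
ee_rot: [0.744, 0.669, 0.0, -0.0]
ft_force: [-0.8, 0.5, 0.0]
grip_width: 0.3
grasp_force: 0.0
```

```bash
python3 - <<'E'
from h import *
print(status.get_obs()['position'],status.get_obs()['joint_pos'])
np.save('wm.npy',viewer.camera_model('wrist'),allow_pickle=True)
im=viewer.camera('wrist')[:,:,::-1]; cv2.imwrite('pics/w1.png',im); cv2.imwrite('pics/w1b.png',cv2.resize(im,(784,588),interpolation=cv2.INTER_CUBIC))
E
```

```text
[ 0.50036957 -0.248288    0.27024698] [-0.36029794  0.21435784  0.86416611  1.64072847 -0.16714535  1.36359961
  0.42080361]
```

View pics/w1b.png

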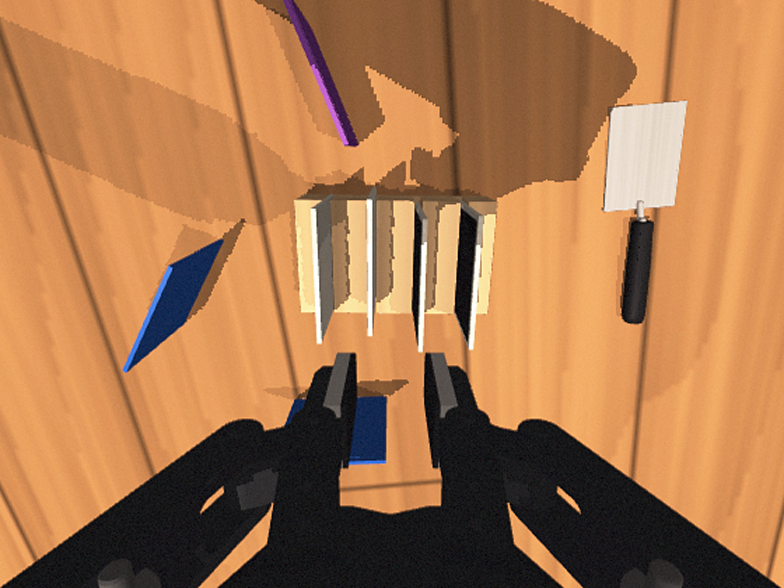

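```bash
python3 - <<'E'
from h import *
np.set_printoptions(precision=4,suppress=True)
m=np.load('wm.npy',allow_pickle=True).item()
for n,a,b in [('A',(478,217),(472,348)),('B',(420,205),(421,350)),('C',(373,188),(370,335)),('D',(315,206),(320,343))]:
    w=[atz(m,np.array(p)/1.4,.11) for p in(a,b)]; d=w[1]-w[0]
    print(n,w[0][:2],w[1][:2],'mid',(w[0]+w[1])[:2]/2,np.linalg.norm(d),np.degrees(np.arctan2(d[1],d[0])))
w=[atz(m,np.array(p)/1.4,.045) for p in[(295,199),(496,201),(487,313),(302,312)]]; print(w)
E
```

```text
A [ 0.5644 -0.2176] [ 0.5558 -0.3155] mid [ 0.5601 -0.2666] 0.09828924862957503 -95.03766795236633
B [ 0.5259 -0.2054] [ 0.5175 -0.3131] mid [ 0.5217 -0.2592] 0.1080401654195411 -94.47227198676435
C [ 0.4958 -0.1909] [ 0.4808 -0.2967] mid [ 0.4883 -0.2438] 0.1068805590351952 -98.06739255853694
D [ 0.4555 -0.1984] [ 0.4428 -0.2992] mid [ 0.4491 -0.2488] 0.10154662785186155 -97.22180728471778
[array([ 0.4279, -0.198 ,  0.045 ]), array([ 0.5921, -0.2173,  0.045 ]), array([ 0.5812, -0.3156,  0.045 ]), array([ 0.4165, -0.2969,  0.045 ])]
```

```bash
python3 - <<'E'
from h import *
row((.447,-.249,.17,-6.3),(.447,-.249,.088,-6.3),(.447,-.249,.25,-6.3))
E
```

```text
[0.02, -0.06, 0.2, -0.0064, -0.0531, 0.1003]
[0.02, -0.06, 0.2, -0.0065, -0.0531, 0.1823]
[0.02, -0.06, 0.2, -0.0063, -0.053, 0.0203]
```

Call:
{"method": "play_rows", "body": {
  "plan": [0,0,0.2,-0.0065,-0.053,0.1,0.3,0,0,0.2,-0.0065,-0.053,0.1,0.3,0,0,0.2,-0.0065,-0.053,0.1,0.3,0,0,0.2,-0.0065,-0.053,0.125,0.3,0,0,0.2,-0.0065,-0.053,0.15,0.3,0,0,0.2,-0.0065,-0.053,0.17,0.3,0,0,0.2,-0.0065,-0.053,0.182,0.3,0,0,0.2,-0.0065,-0.053,0.182,0.3,0,0,0.2,-0.0065,-0.053,0.182,0,0,0,0.2,-0.0065,-0.053,0.182,0,0,0,0.2,-0.0065,-0.053,0.182,0,0,0,0.2,-0.0065,-0.053,0.182,0,0,0,0.2,-0.0065,-0.053,0.182,0],
  "squeeze": 50
}}

```text
clock: 3.9
position: [0.4476, -0.2506, 0.0893]
ee_rot: [0.745, 0.667, 0.001, 0.001]
ft_force: [-0.9, 1.2, 6.4]
grip_width: 0.038
grasp_force: 50.5
```

Call:
{"method": "play_rows", "body": {
  "plan": [0,0,0,0,0,-0.015,0,0,0,0,0,0,-0.035,0,0,0,0,0,0,-0.06,0,0,0,0,0,0,-0.09,0,0,0,0,0,0,-0.125,0,0,0,0,0,0,-0.16,0,0,0,0,0,0,-0.16,0,0,0,0,0,0,-0.16,0]
}}

```text
clock: 4.9
position: [0.4465, -0.2502, 0.2481]
ee_rot: [0.746, 0.667, 0.0, -0.0]
ft_force: [-1.1, -0.5, -1.2]
grip_width: 0.043
grasp_force: 49.4
```

```bash
python3 - <<'E'
from h import *
print(status.get_obs()['position'],Rn.from_quat(status.get_obs()['ee_rot']).as_matrix()[:,1])
row((.534,.220,.25,17.6))
im=viewer.camera('wrist')[:,:,::-1]; cv2.imwrite('pics/w2.png',im)
E
```

```text
[ 0.4465322  -0.25024461  0.248129  ] [ 9.93759667e-01 -1.11542428e-01 -1.05729215e-04]
[-0.0, -0.03, -24.0, 0.4771, 0.0345, -0.0016]
```

View pics/w2.png

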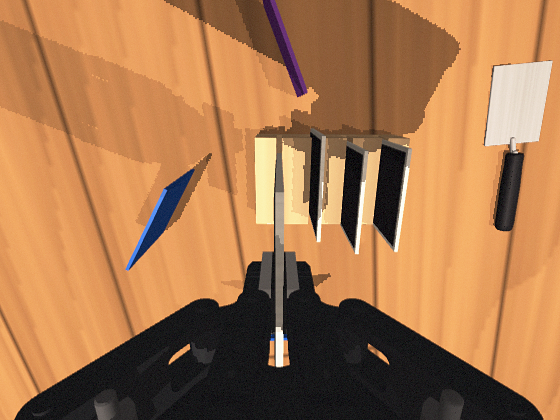

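```bash
cat >> h.py <<'E'
CASE=np.array([.5886,.237,np.radians(107.6)])
def case2w(P):
    P=np.atleast_2d(P)/1e3; c,s=np.cos(CASE[2]),np.sin(CASE[2])
    return np.c_[CASE[0]+c*P[:,0]-s*P[:,1],CASE[1]+s*P[:,0]+c*P[:,1],P[:,2]]
def lidpt(th,l,y,h): # l mm from hinge along lid, h above rim (lid frame)
    d=np.array([-np.cos(th),np.sin(th)]); n=np.array([np.sin(th),np.cos(th)])
    q=np.array([65,95])+l*d+h*n; return [q[0],y,q[1]]
E
python3 - <<'E'
from h import *
np.set_printoptions(precision=1,suppress=True)
m=viewer.camera_model('top'); s=viewer.camera_model('scene')
for th in (1.6,1.7,1.8,1.9,2.0):
    X=case2w([lidpt(th,130,y,h) for y in(-88,88) for h in(0,32)])
    print(th,proj(m,X).ravel(),proj(s,X).ravel())
E
```

```text
1.6 [120.7 154.5 108.2 158.1 138.  222.  125.3 225.7] [464.8 190.9 476.5 187.6 417.6 147.1 428.3 144.6]
1.7 [115.8 156.  103.7 159.9 132.9 223.5 120.6 227.4] [469.5 189.7 480.5 187.6 421.9 146.3 432.1 144.9]
1.8 [111.  157.6  99.6 161.8 128.  225.1 116.4 229.1] [473.8 189.1 484.1 188.1 426.  145.9 435.6 145.6]
1.9 [106.5 159.4  95.9 163.8 123.4 226.8 112.5 230.8] [477.9 188.9 487.2 189.  429.8 146.  438.8 146.7]
2.0 [102.3 161.2  92.7 165.7 119.1 228.4 109.1 232.4] [481.5 189.2 489.9 190.4 433.4 146.5 441.5 148.3]
```

Call:
{"method": "play_rows", "body": {
  "plan": [0,0,0,0,0,0.04,0,0,0,0,0,0,0.08,0,0,0,0,0,0,0.11,0,0,0,0,0,0,0.12,0,0,0,0,0,0,0.13,0,0,0,0,0,0,0.14,0,0,0,0,0,0,0.15,0,0,0,0,0,0,0.158,0,0,0,0,0,0,0.158,0]
}}

```text
clock: 6.08
position: [0.4467, -0.2504, 0.0899]
ee_rot: [0.746, 0.666, -0.0, -0.0]
ft_force: [0.4, 0.0, -0.5]
grip_width: 0.039
grasp_force: 49.8
```

```bash
python3 - <<'E'
from h import *
p=[case2w([x,0,z])[0] for x,z in((20,270),(20,215),(104,215),(80,300))]
row((.4467,-.2504,.27,-6.3),*[(*q,17.6) for q in p])
E
```

```text
[-0.02, 0.0, -0.11, -0.0, -0.0001, -0.1801]
[-0.02, -0.0, -24.01, 0.5184, 0.0784, -0.1801]
[-0.02, -0.0, -24.01, 0.5184, 0.0784, -0.1251]
[-0.02, -0.0, -24.01, 0.5952, 0.0442, -0.1251]
[-0.02, -0.0, -24.01, 0.5733, 0.054, -0.2101]
```

Call:
{"method": "play_rows", "body": {
  "plan": [0,0,0,0,0,0,0.3,0,0,0,0,0,0,0.3,0,0,0,0,0,0,0.3,0,0,0,0,0,-0.18,0.3,0,0,0,0,0,-0.18,0.3,0,0,0,0,0,-0.18,0.3,0,0,-24,0.518,0.078,-0.18,0,0,0,-24,0.518,0.078,-0.18,0,0,0,-24,0.518,0.078,-0.18,0,0,0,-24,0.518,0.078,-0.18,0,0,0,-24,0.518,0.078,-0.18,0,0,0,-24,0.518,0.078,-0.18,0,0,0,-24,0.518,0.078,-0.18,0,0,0,-24,0.518,0.078,-0.18,0,0,0,-24,0.518,0.078,-0.18,0,0,0,-24,0.518,0.078,-0.18,0,0,0,-24,0.518,0.078,-0.125,0,0,0,-24,0.518,0.078,-0.125,0]
}}

```text
clock: 8.32
position: [0.5801, 0.2537, 0.2121]
ee_rot: [0.591, 0.807, -0.003, -0.001]
ft_force: [0.0, -0.2, 0.1]
grip_width: -0.001
grasp_force: 0.0
```

```bash
python3 - <<'E'
from h import *
p=[case2w([x,0,z])[0] for x,z in((104,215),(60,260),(0,260))]
row(*[(*q,17.6) for q in p])
m=viewer.camera_model('wrist')
im=viewer.camera('wrist')[:,:,::-1]; cv2.imwrite('pics/w3.png',im); np.save('wm3.npy',m,allow_pickle=True)
E
```

```text
[-0.38, 0.09, -0.08, 0.0855, 0.0029, -0.003]
[-0.38, 0.09, -0.08, 0.0415, 0.0027, -0.048]
[-0.38, 0.09, -0.08, -0.0185, 0.0027, -0.0479]
```

View pics/w3.png

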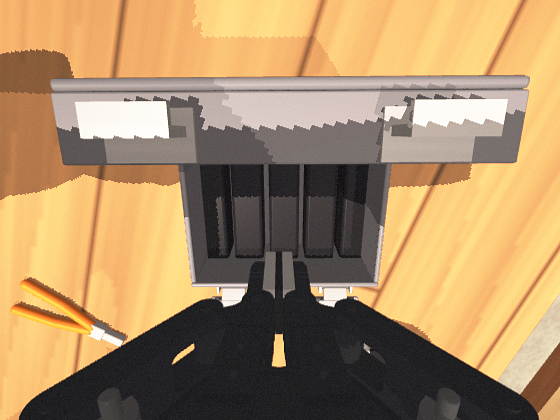

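Call:
{"method": "play_rows", "body": {
  "plan": [0,0,0,0.02,0.001,-0.003,0,0,0,0,0.035,0.002,-0.003,0,0,0,0,0.045,0.003,-0.003,0,0,0,0,0.055,0.003,-0.003,0,0,0,0,0.065,0.003,-0.003,0,0,0,0,0.075,0.003,-0.003,0,0,0,0,0.086,0.003,-0.003,0,0,0,0,0.086,0.003,-0.003,0]
}}

```text
clock: 9.38
position: [0.5583, 0.3403, 0.2183]
ee_rot: [0.59, 0.808, 0.0, -0.0]
ft_force: [-0.3, 0.4, -0.3]
grip_width: 0.001
grasp_force: 0.0
```

```bash
python3 - <<'E'
from h import *
row((.5675,.305,.24,17.6),(.4455,-.265,.25,-6.3))
E
```

```text
[0.0, -0.06, 0.11, -0.0364, -0.0019, -0.0218]
[-0.01, -0.05, 24.01, -0.5422, -0.2916, -0.0322]
```

Call:
{"method": "play_rows", "body": {
  "plan": [0,0,0,-0.036,-0.002,-0.002,0,0,0,0,-0.05,-0.002,-0.052,0.3,0,0,24,-0.542,-0.292,-0.052,0.3,0,0,24,-0.542,-0.292,-0.052,0.3,0,0,24,-0.542,-0.292,-0.052,0.3,0,0,24,-0.542,-0.292,-0.052,0.3,0,0,24,-0.542,-0.292,-0.052,0.3,0,0,24,-0.542,-0.292,-0.052,0.3,0,0,24,-0.542,-0.292,-0.052,0.3,0,0,24,-0.542,-0.292,-0.052,0.3,0,0,24,-0.542,-0.292,-0.052,0.3,0,0,24,-0.542,-0.292,-0.032,0.3,0,0,24,-0.542,-0.292,-0.032,0.3]
}}

```text
clock: 11.0
position: [0.4436, -0.2668, 0.2497]
ee_rot: [0.746, 0.666, -0.0, -0.001]
ft_force: [-0.3, 1.9, -0.4]
grip_width: 0.301
grasp_force: 0.0
```

```bash
python3 - <<'E'
from h import *
a=viewer.camera('top')[:,:,::-1]; cv2.imwrite('pics/top1.png',a)
k=6;c=cv2.resize(a[140:238,80:210],None,fx=k,fy=k,interpolation=cv2.INTER_CUBIC); cv2.imwrite('pics/c4.png',c)
row((.4455,-.265,.17,-6.3),(.4455,-.265,.088,-6.3))
E
```

```text
[-0.03, -0.03, -0.12, 0.001, 0.001, 0.0804]
[-0.03, -0.03, -0.12, 0.001, 0.001, 0.1624]
```

View pics/c4.png

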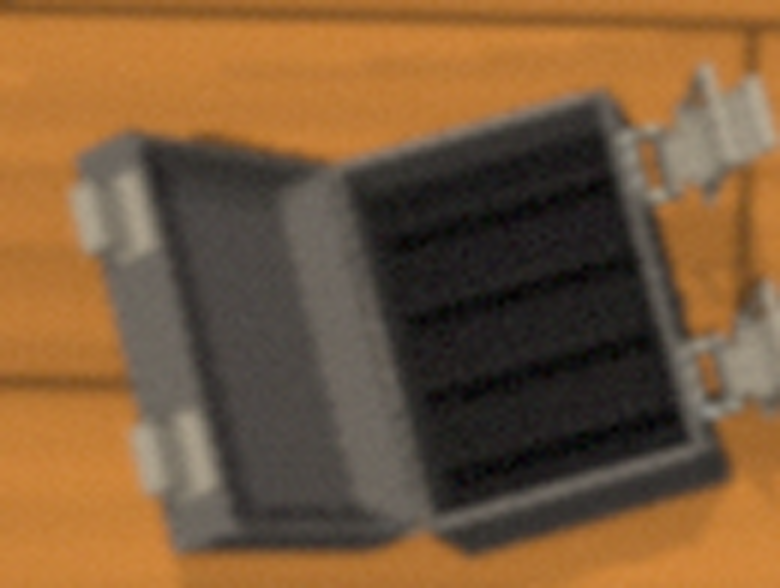

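Call:
{"method": "play_rows", "body": {
  "plan": [0,0,0,0.001,0.001,0.06,0.3,0,0,0,0.001,0.001,0.1,0.3,0,0,0,0.001,0.001,0.13,0.3,0,0,0,0.001,0.001,0.15,0.3,0,0,0,0.001,0.001,0.162,0.3,0,0,0,0.001,0.001,0.162,0.3,0,0,0,0.001,0.001,0.162,0,0,0,0,0.001,0.001,0.162,0,0,0,0,0.001,0.001,0.162,0,0,0,0,0.001,0.001,0.162,0,0,0,0,0.001,0.001,0.162,0,0,0,0,0.001,0.001,0.145,0,0,0,0,0.001,0.001,0.125,0,0,0,0,0.001,0.001,0.1,0,0,0,0,0.001,0.001,0.07,0,0,0,0,0.001,0.001,0.035,0,0,0,0,0.001,0.001,0,0,0,0,0,0.001,0.001,0,0],
  "squeeze": 60
}}

```text
clock: 13.3
position: [0.4466, -0.2664, 0.2534]
ee_rot: [0.746, 0.666, 0.002, 0.002]
ft_force: [0.5, 0.8, -1.2]
grip_width: 0.038
grasp_force: 58.8
```

```bash
python3 - <<'E'
from h import *
m=viewer.camera_model('top')
for y,p in [(57,(174.2,215.4)),(19,(80+532/6,140+370/6)),(-19,(80+522/6,140+292/6)),(-57,(80+500/6,140+213/6))]:
    print(proj(m,case2w([[0,y,50]])),p)
for x in (-17,): row(*[(*case2w([x,57,z])[0],17.6) for z in(250,170,86)])
E
```

```text
[[174.8857795  213.63713475]] (174.2, 215.4)
[[171.40872975 200.65175069]] (168.66666666666669, 201.66666666666666)
[[167.95917439 187.76904715]] (167.0, 188.66666666666666)
[[164.5367886 174.987811 ]] (163.33333333333331, 175.5)
[0.29, 0.06, -24.03, 0.4774, 0.0396, 0.0037]
[0.29, 0.06, -24.03, 0.4774, 0.0392, 0.0837]
[0.29, 0.06, -24.03, 0.4774, 0.0387, 0.1677]
```

Call:
{"method": "play_rows", "body": {
  "plan": [0,0,-24,0.477,0.039,0.004,0,0,0,-24,0.477,0.039,0.004,0,0,0,-24,0.477,0.039,0.004,0,0,0,-24,0.477,0.039,0.004,0,0,0,-24,0.477,0.039,0.004,0,0,0,-24,0.477,0.039,0.004,0,0,0,-24,0.477,0.039,0.004,0,0,0,-24,0.477,0.039,0.004,0,0,0,-24,0.477,0.039,0.004,0,0,0,-24,0.477,0.039,0.004,0,0,0,-24,0.477,0.039,0.004,0]
}}

```text
clock: 14.68
position: [0.5377, 0.2026, 0.2465]
ee_rot: [0.592, 0.806, 0.0, 0.0]
ft_force: [0.2, -0.1, 0.2]
grip_width: 0.04
grasp_force: 58.7
```

```bash
python3 - <<'E'
from h import *
print(status.get_obs()['position'],status.get_obs()['joint_pos'])
m=viewer.camera_model('wrist'); np.save('wm4.npy',m,allow_pickle=True)
im=viewer.camera('wrist')[:,:,::-1]; cv2.imwrite('pics/w4.png',cv2.resize(im[80:380,150:550],(800,600),interpolation=cv2.INTER_CUBIC))
E
```

```text
[0.53765091 0.2026497  0.24650419] [-0.98432586  0.24341287  0.6467779   1.62817395 -0.15054368  1.32032945
 -0.00936942]
```

View pics/w4.png

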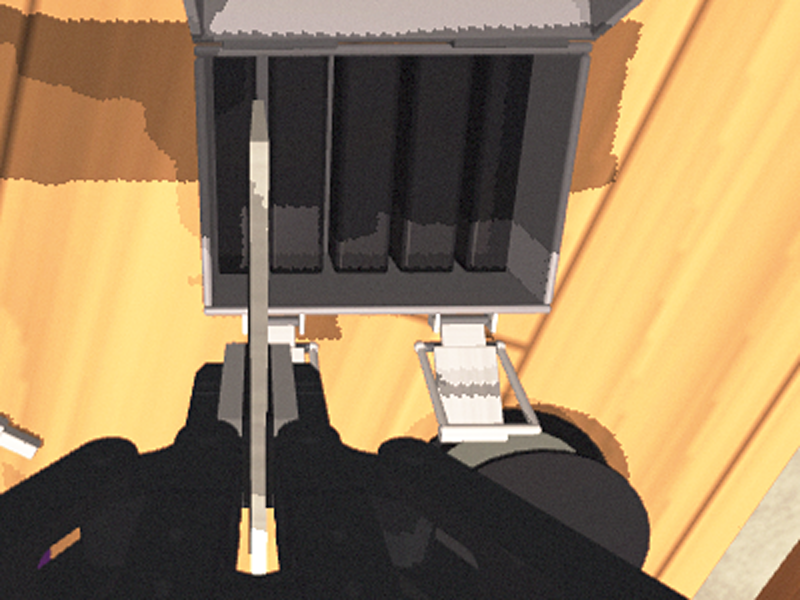

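```bash
python3 - <<'E'
from h import *
np.set_printoptions(precision=4,suppress=True)
m=np.load('wm4.npy',allow_pickle=True).item()
o=lambda p:np.array(p)/2+[150,80]
X=np.array([atz(m,o(p),.095) for p in [(206,312),(551,312),(590,50),(198,52)]]);print(X,np.linalg.norm(X[0]-X[1]),np.linalg.norm(X[1]-X[2]))
print('model rim');print(case2w([[-65,88,95],[-65,-88,95],[65,-88,95],[65,88,95]]))
for z in(.046,.052):
    X=np.array([atz(m,o(p),z) for p in [(328,270),(393.5,270),(460.5,270)]]);print(z,X,np.linalg.norm(np.diff(X,axis=0),axis=1))
print(case2w([[-60,y,46] for y in(19,-19,-57)]))
# predicted px of plate ends? tool centre line
ob=status.get_obs(); R=Rn.from_quat(ob['ee_rot'])
print((proj(m,ob['position']+R.apply([[0.065,0,-.021],[-.035,0,-.021],[.065,0,.079]]))-[150,80])*2)
E
```

```text
[[0.5266 0.1541 0.095 ]
 [0.6924 0.2061 0.095 ]
 [0.653  0.3248 0.095 ]
 [0.4892 0.2725 0.095 ]] 0.17372024733331923 0.12506928439094134
model rim
[[0.5244 0.1484 0.095 ]
 [0.6921 0.2017 0.095 ]
 [0.6528 0.3256 0.095 ]
 [0.4851 0.2723 0.095 ]]
0.046 [[0.5889 0.1785 0.046 ]
 [0.625  0.1899 0.046 ]
 [0.6619 0.2014 0.046 ]] [0.0379 0.0387]
0.052 [[0.5875 0.1804 0.052 ]
 [0.623  0.1915 0.052 ]
 [0.6592 0.2029 0.052 ]] [0.0372 0.038 ]
[[0.5886 0.1741 0.046 ]
 [0.6249 0.1856 0.046 ]
 [0.6611 0.197  0.046 ]]
[[253.3315 146.9651]
 [254.6855 586.3458]
 [255.1286 102.375 ]]
```

```bash
python3 - <<'E'
from h import *
row(*[(*case2w([-16,56,z])[0],17.6) for z in(140,110,88)])
E
```

```text
[0.02, -0.02, -0.12, 0.0011, 0.0029, 0.1066]
[0.02, -0.02, -0.12, 0.0011, 0.0029, 0.1366]
[0.02, -0.02, -0.12, 0.0011, 0.0029, 0.1586]
```

Call:
{"method": "play_rows", "body": {
  "plan": [0,0,0,0.001,0.003,0.04,0,0,0,0,0.001,0.003,0.08,0,0,0,0,0.001,0.003,0.1,0,0,0,0,0.001,0.003,0.11,0,0,0,0,0.001,0.003,0.115,0,0,0,0,0.001,0.003,0.12,0,0,0,0,0.001,0.003,0.125,0,0,0,0,0.001,0.003,0.13,0,0,0,0,0.001,0.003,0.13,0]
}}

```text
clock: 15.85
position: [0.5399, 0.2061, 0.116]
ee_rot: [0.591, 0.807, -0.0, -0.0]
ft_force: [0.2, 0.2, -0.2]
grip_width: 0.038
grasp_force: 58.7
```

Call:
{"method": "play_rows", "body": {
  "plan": [0,0,0,0,0,0.008,0,0,0,0,0,0,0.015,0,0,0,0,0,0,0.02,0,0,0,0,0,0,0.025,0,0,0,0,0,0,0.028,0,0,0,0,0,0,0.029,0,0,0,0,0,0,0.029,0]
}}

```text
clock: 16.73
position: [0.5402, 0.2061, 0.0874]
ee_rot: [0.591, 0.807, 0.0, 0.0]
ft_force: [0.5, -0.1, -1.1]
grip_width: 0.035
grasp_force: 58.7
```

Call:
{"method": "play_rows", "body": {
  "plan": [0,0,0,0,0,0.001,0,0,0,0,0,0,0.002,0,0,0,0,0,0,0.003,0,0,0,0,0,0,0.003,0]
}}

```text
clock: 17.23
position: [0.5405, 0.2062, 0.0853]
ee_rot: [0.591, 0.807, 0.001, -0.0]
ft_force: [-2.3, -0.6, 8.7]
grip_width: 0.035
grasp_force: 60.3
```

```bash
python3 - <<'E'
from h import *
row((.5405,.2062,.25,17.6),(.4845,-.261,.25,-6.3),(.4845,-.261,.17,-6.3))
E
```

```text
[0.04, -0.04, -0.01, 0.0001, 0.0002, -0.1647]
[0.03, -0.05, 23.89, -0.4283, -0.1944, -0.1652]
[0.03, -0.05, 23.89, -0.4284, -0.1945, -0.0852]
```

Call:
{"method": "play_rows", "body": {
  "plan": [0,0,0,0,0,0,0.15,0,0,0,0,0,0,0.15,0,0,0,0,0,0,0.15,0,0,0,0,0,-0.03,0.15,0,0,0,0,0,-0.165,0.15,0,0,0,0,0,-0.165,0.15,0,0,0,0,0,-0.165,0.15,0,0,24,-0.428,-0.194,-0.165,0.3,0,0,24,-0.428,-0.194,-0.165,0.3,0,0,24,-0.428,-0.194,-0.165,0.3,0,0,24,-0.428,-0.194,-0.165,0.3,0,0,24,-0.428,-0.194,-0.165,0.3,0,0,24,-0.428,-0.194,-0.165,0.3,0,0,24,-0.428,-0.194,-0.165,0.3,0,0,24,-0.428,-0.194,-0.165,0.3,0,0,24,-0.428,-0.194,-0.165,0.3,0,0,24,-0.428,-0.194,-0.165,0.3]
}}

```text
clock: 19.35
position: [0.4846, -0.2598, 0.2486]
ee_rot: [0.745, 0.667, -0.0, -0.0]
ft_force: [0.1, 0.0, -0.2]
grip_width: 0.299
grasp_force: 0.0
```

```bash
python3 - <<'E'
from h import *
a=viewer.camera('top')[:,:,::-1]; w=viewer.camera('wrist')[:,:,::-1]
k=4;c=cv2.resize(a[140:280,90:190],None,fx=k,fy=k,interpolation=cv2.INTER_CUBIC)
w=w[40:320,180:480]; w=cv2.resize(w,(400,373)); w=cv2.copyMakeBorder(w,0,560-373,0,0,cv2.BORDER_CONSTANT)
cv2.imwrite('pics/c5.png',cv2.hconcat([c,w]))
row((.4845,-.261,.17,-6.3),(.4845,-.261,.088,-6.3))
E
```

```text
[-0.02, -0.04, 0.02, -0.0019, -0.0003, 0.0789]
[-0.02, -0.04, 0.02, -0.002, -0.0002, 0.1609]
```

View pics/c5.png

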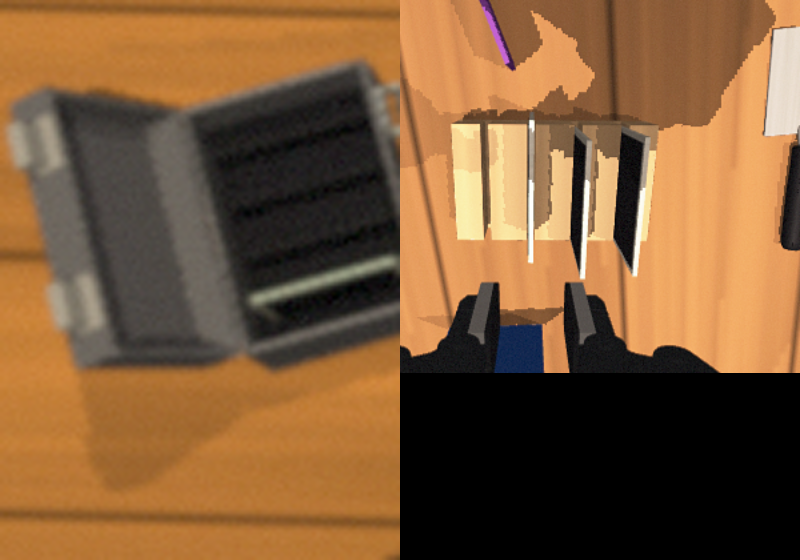

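Call:
{"method": "play_rows", "body": {
  "plan": [0,0,0,-0.002,0,0.06,0.3,0,0,0,-0.002,0,0.1,0.3,0,0,0,-0.002,0,0.13,0.3,0,0,0,-0.002,0,0.15,0.3,0,0,0,-0.002,0,0.161,0.3,0,0,0,-0.002,0,0.161,0.3,0,0,0,-0.002,0,0.161,0,0,0,0,-0.002,0,0.161,0,0,0,0,-0.002,0,0.161,0,0,0,0,-0.002,0,0.161,0,0,0,0,-0.002,0,0.161,0,0,0,0,-0.002,0,0.145,0,0,0,0,-0.002,0,0.125,0,0,0,0,-0.002,0,0.1,0,0,0,0,-0.002,0,0.07,0,0,0,0,-0.002,0,0.035,0,0,0,0,-0.002,0,0,0,0,0,0,-0.002,0,0,0]
}}

```text
clock: 21.7
position: [0.4854, -0.2635, 0.2529]
ee_rot: [0.746, 0.666, 0.002, 0.002]
ft_force: [0.6, 0.2, -1.7]
grip_width: 0.035
grasp_force: 58.8
```

```bash
python3 - <<'E'
from h import *
row(*[(*case2w([-16,18,z])[0],17.6) for z in(250,)])
E
```

```text
[0.31, 0.08, -24.02, 0.487, 0.0366, 0.0029]
```

Call:
{"method": "play_rows", "body": {
  "plan": [0,0,-24,0.487,0.037,0.003,0,0,0,-24,0.487,0.037,0.003,0,0,0,-24,0.487,0.037,0.003,0,0,0,-24,0.487,0.037,0.003,0,0,0,-24,0.487,0.037,0.003,0,0,0,-24,0.487,0.037,0.003,0,0,0,-24,0.487,0.037,0.003,0,0,0,-24,0.487,0.037,0.003,0,0,0,-24,0.487,0.037,0.003,0,0,0,-24,0.487,0.037,0.003,0,0,0,-24,0.487,0.037,0.003,0]
}}

```text
clock: 23.08
position: [0.5756, 0.2156, 0.2467]
ee_rot: [0.592, 0.806, 0.0, 0.0]
ft_force: [-0.2, -0.1, 0.3]
grip_width: 0.037
grasp_force: 58.7
```

```bash
python3 - <<'E'
from h import *
row(*[(*case2w([-16,18,z])[0],17.6) for z in(116,)])
E
```

```text
[0.02, 0.0, -0.14, 0.0004, 0.0008, 0.1307]
```

Call:
{"method": "play_rows", "body": {
  "plan": [0,0,0,0,0.001,0.04,0,0,0,0,0,0.001,0.08,0,0,0,0,0,0.001,0.1,0,0,0,0,0,0.001,0.11,0,0,0,0,0,0.001,0.115,0,0,0,0,0,0.001,0.12,0,0,0,0,0,0.001,0.125,0,0,0,0,0,0.001,0.131,0,0,0,0,0,0.001,0.131,0]
}}

```text
clock: 24.2
position: [0.5761, 0.2176, 0.1149]
ee_rot: [0.591, 0.807, -0.0, -0.0]
ft_force: [0.1, -0.2, -0.2]
grip_width: 0.035
grasp_force: 58.8
```

Call:
{"method": "play_rows", "body": {
  "plan": [0,0,0,0,0,0.008,0,0,0,0,0,0,0.015,0,0,0,0,0,0,0.02,0,0,0,0,0,0,0.024,0,0,0,0,0,0,0.027,0,0,0,0,0,0,0.029,0,0,0,0,0,0,0.03,0,0,0,0,0,0,0.031,0]
}}

```text
clock: 25.2
position: [0.5768, 0.2177, 0.0853]
ee_rot: [0.591, 0.807, 0.0, 0.0]
ft_force: [-3.7, -1.3, 12.9]
grip_width: 0.036
grasp_force: 60.9
```

```bash
python3 - <<'E'
from h import *
a=viewer.camera('top')[:,:,::-1]; cv2.imwrite('pics/top2.png',a)
r=cv2.imread('pics/top0.png')
for n,(y0,y1,x0,x1) in dict(A=(198,214,325,385),B=(214,227,325,385),C=(228,240,320,375)).items():
    print(n,np.abs(a[y0:y1,x0:x1].astype(int)-r[y0:y1,x0:x1]).mean())
row((.577,.2177,.25,17.6),(.5195,-.278,.25,-6.3))
E
```

```text
A 5.111458333333333
B 4.852991452991453
C 22.875252525252524
[0.04, -0.03, -0.0, -0.0, 0.0004, -0.1647]
[0.03, -0.04, 23.9, -0.4551, -0.2042, -0.1651]
```

Call:
{"method": "play_rows", "body": {
  "plan": [0,0,0,0,0,0,0.2,0,0,0,0,0,0,0.2,0,0,0,0,0,0,0.2,0,0,0,0,0,-0.03,0.2,0,0,0,0,0,-0.165,0.2,0,0,0,0,0,-0.165,0.2,0,0,0,0,0,-0.165,0.2,0,0,24,-0.455,-0.204,-0.165,0.3,0,0,24,-0.455,-0.204,-0.165,0.3,0,0,24,-0.455,-0.204,-0.165,0.3,0,0,24,-0.455,-0.204,-0.165,0.3,0,0,24,-0.455,-0.204,-0.165,0.3,0,0,24,-0.455,-0.204,-0.165,0.3,0,0,24,-0.455,-0.204,-0.165,0.3,0,0,24,-0.455,-0.204,-0.165,0.3,0,0,24,-0.455,-0.204,-0.165,0.3,0,0,24,-0.455,-0.204,-0.165,0.3]
}}

```text
clock: 27.38
position: [0.5193, -0.2776, 0.2485]
ee_rot: [0.746, 0.666, -0.0, -0.001]
ft_force: [0.2, -0.8, -0.3]
grip_width: 0.303
grasp_force: 0.0
```

```bash
python3 - <<'E'
from h import *
row((.5205,-.278,.088,-6.3))
E
```

```text
[-0.06, -0.02, -0.13, -0.0004, 0.0014, 0.1605]
```

Call:
{"method": "play_rows", "body": {
  "plan": [0,0,0,0,0.001,0.06,0.3,0,0,0,0,0.001,0.1,0.3,0,0,0,0,0.001,0.13,0.3,0,0,0,0,0.001,0.15,0.3,0,0,0,0,0.001,0.161,0.3,0,0,0,0,0.001,0.161,0.3,0,0,0,0,0.001,0.161,0,0,0,0,0,0.001,0.161,0,0,0,0,0,0.001,0.161,0,0,0,0,0,0.001,0.161,0,0,0,0,0,0.001,0.161,0,0,0,0,0,0.001,0.145,0,0,0,0,0,0.001,0.125,0,0,0,0,0,0.001,0.1,0,0,0,0,0,0.001,0.07,0,0,0,0,0,0.001,0.035,0,0,0,0,0,0.001,0,0,0,0,0,0,0.001,0,0]
}}

```text
clock: 29.62
position: [0.5214, -0.2789, 0.2531]
ee_rot: [0.746, 0.666, 0.001, 0.002]
ft_force: [-0.2, -0.9, -1.2]
grip_width: 0.038
grasp_force: 58.7
```

```bash
python3 - <<'E'
from h import *
row(*[(*case2w([-16,-20,z])[0],17.6) for z in(250,)])
E
```

```text
[0.29, 0.11, -24.03, 0.5138, 0.0338, 0.0028]
```

Call:
{"method": "play_rows", "body": {
  "plan": [0,0,-24,0.514,0.034,0.003,0,0,0,-24,0.514,0.034,0.003,0,0,0,-24,0.514,0.034,0.003,0,0,0,-24,0.514,0.034,0.003,0,0,0,-24,0.514,0.034,0.003,0,0,0,-24,0.514,0.034,0.003,0,0,0,-24,0.514,0.034,0.003,0,0,0,-24,0.514,0.034,0.003,0,0,0,-24,0.514,0.034,0.003,0,0,0,-24,0.514,0.034,0.003,0,0,0,-24,0.514,0.034,0.003,0]
}}

```text
clock: 31.0
position: [0.6118, 0.2265, 0.2467]
ee_rot: [0.592, 0.806, -0.0, 0.0]
ft_force: [-0.4, -0.4, -1.4]
grip_width: 0.039
grasp_force: 58.7
```

```bash
python3 - <<'E'
from h import *
row(*[(*case2w([-16,-20,z])[0],17.6) for z in(116,)])
E
```

```text
[0.01, 0.04, -0.17, 0.0012, 0.001, 0.1307]
```

Call:
{"method": "play_rows", "body": {
  "plan": [0,0,0,0.001,0.001,0.04,0,0,0,0,0.001,0.001,0.08,0,0,0,0,0.001,0.001,0.1,0,0,0,0,0.001,0.001,0.11,0,0,0,0,0.001,0.001,0.115,0,0,0,0,0.001,0.001,0.12,0,0,0,0,0.001,0.001,0.125,0,0,0,0,0.001,0.001,0.131,0,0,0,0,0.001,0.001,0.131,0]
}}

```text
clock: 32.12
position: [0.612, 0.2304, 0.1148]
ee_rot: [0.591, 0.807, -0.0, -0.0]
ft_force: [-0.0, -0.3, -0.5]
grip_width: 0.038
grasp_force: 58.7
```

Call:
{"method": "play_rows", "body": {
  "plan": [0,0,0,0,0,0.008,0,0,0,0,0,0,0.015,0,0,0,0,0,0,0.02,0,0,0,0,0,0,0.024,0,0,0,0,0,0,0.027,0,0,0,0,0,0,0.029,0,0,0,0,0,0,0.03,0,0,0,0,0,0,0.031,0]
}}

```text
clock: 33.12
position: [0.6126, 0.2305, 0.0853]
ee_rot: [0.591, 0.807, 0.0, 0.0]
ft_force: [-4.3, -1.2, 12.5]
grip_width: 0.039
grasp_force: 60.7
```

```bash
python3 - <<'E'
from h import *
a=viewer.camera('top')[:,:,::-1]; cv2.imwrite('pics/top3.png',a)
r=cv2.imread('pics/top0.png')
for n,(y0,y1,x0,x1) in dict(A=(198,214,325,385),B=(214,227,325,385)).items():
    print(n,np.abs(a[y0:y1,x0:x1].astype(int)-r[y0:y1,x0:x1]).mean())
o=status.get_obs()['position']
row((o[0],o[1],.25,17.6),(.557,-.282,.25,-6.3))
E
```

```text
A 4.744791666666667
B 23.25042735042735
[0.04, -0.03, -0.0, 0.0001, 0.0001, -0.1646]
[0.04, -0.04, 23.9, -0.4716, -0.2077, -0.1651]
```

Call:
{"method": "play_rows", "body": {
  "plan": [0,0,0,0,0,0,0.2,0,0,0,0,0,0,0.2,0,0,0,0,0,0,0.2,0,0,0,0,0,-0.03,0.2,0,0,0,0,0,-0.165,0.2,0,0,0,0,0,-0.165,0.2,0,0,0,0,0,-0.165,0.2,0,0,24,-0.472,-0.208,-0.165,0.3,0,0,24,-0.472,-0.208,-0.165,0.3,0,0,24,-0.472,-0.208,-0.165,0.3,0,0,24,-0.472,-0.208,-0.165,0.3,0,0,24,-0.472,-0.208,-0.165,0.3,0,0,24,-0.472,-0.208,-0.165,0.3,0,0,24,-0.472,-0.208,-0.165,0.3,0,0,24,-0.472,-0.208,-0.165,0.3,0,0,24,-0.472,-0.208,-0.165,0.3,0,0,24,-0.472,-0.208,-0.165,0.3]
}}

```text
clock: 35.3
position: [0.5561, -0.2832, 0.2485]
ee_rot: [0.746, 0.666, -0.0, -0.0]
ft_force: [1.4, 0.6, -0.5]
grip_width: 0.303
grasp_force: 0.0
```

```bash
python3 - <<'E'
from h import *
row((.558,-.282,.088,-6.3))
a=viewer.camera('top')[:,:,::-1]; cv2.imwrite('pics/top4.png',a)
r=cv2.imread('pics/top3.png')
d=np.abs(a.astype(int)-r).mean(2); print(d[198:214,325:385].mean(), d[150:235,100:185].mean())
E
```

```text
[-0.06, 0.0, -0.22, 0.0014, 0.0019, 0.1605]
42.93368055555555 37.35081891580162
```

Call:
{"method": "play_rows", "body": {
  "plan": [0,0,0,0.001,0.002,0.06,0.3,0,0,0,0.001,0.002,0.1,0.3,0,0,0,0.001,0.002,0.13,0.3,0,0,0,0.001,0.002,0.15,0.3,0,0,0,0.001,0.002,0.161,0.3,0,0,0,0.001,0.002,0.161,0.3,0,0,0,0.001,0.002,0.161,0,0,0,0,0.001,0.002,0.161,0,0,0,0,0.001,0.002,0.161,0,0,0,0,0.001,0.002,0.161,0,0,0,0,0.001,0.002,0.161,0,0,0,0,0.001,0.002,0.145,0,0,0,0,0.001,0.002,0.125,0,0,0,0,0.001,0.002,0.1,0,0,0,0,0.001,0.002,0.07,0,0,0,0,0.001,0.002,0.035,0,0,0,0,0.001,0.002,0,0,0,0,0,0.001,0.002,0,0]
}}

```text
clock: 37.6
position: [0.5597, -0.2828, 0.2535]
ee_rot: [0.746, 0.666, 0.001, 0.003]
ft_force: [-0.1, -0.1, -1.1]
grip_width: 0.037
grasp_force: 58.7
```

```bash
python3 - <<'E'
from h import *
row(*[(*case2w([-16,-58,z])[0],17.6) for z in(250,)])
E
```

```text
[0.31, 0.14, -24.02, 0.5288, 0.03, 0.003]
```

Call:
{"method": "play_rows", "body": {
  "plan": [0,0,-24,0.529,0.03,0.003,0,0,0,-24,0.529,0.03,0.003,0,0,0,-24,0.529,0.03,0.003,0,0,0,-24,0.529,0.03,0.003,0,0,0,-24,0.529,0.03,0.003,0,0,0,-24,0.529,0.03,0.003,0,0,0,-24,0.529,0.03,0.003,0,0,0,-24,0.529,0.03,0.003,0,0,0,-24,0.529,0.03,0.003,0,0,0,-24,0.529,0.03,0.003,0,0,0,-24,0.529,0.03,0.003,0,0,0,-24,0.529,0.03,0.003,0]
}}

```text
clock: 39.1
position: [0.6478, 0.2389, 0.2467]
ee_rot: [0.592, 0.806, 0.0, 0.0]
ft_force: [0.5, -0.3, -0.6]
grip_width: 0.037
grasp_force: 58.7
```

```bash
python3 - <<'E'
from h import *
row(*[(*case2w([-16,-58,z])[0],17.6) for z in(116,)])
E
```

```text
[0.02, 0.01, -0.13, 0.0001, 0.001, 0.1307]
```

Call:
{"method": "play_rows", "body": {
  "plan": [0,0,0,0,0.001,0.04,0,0,0,0,0,0.001,0.08,0,0,0,0,0,0.001,0.1,0,0,0,0,0,0.001,0.11,0,0,0,0,0,0.001,0.115,0,0,0,0,0,0.001,0.12,0,0,0,0,0,0.001,0.125,0,0,0,0,0,0.001,0.131,0,0,0,0,0,0.001,0.131,0]
}}

```text
clock: 40.22
position: [0.6482, 0.241, 0.1148]
ee_rot: [0.591, 0.807, -0.0, -0.0]
ft_force: [0.5, -0.4, -0.1]
grip_width: 0.038
grasp_force: 58.7
```

Call:
{"method": "play_rows", "body": {
  "plan": [0,0,0,0,0,0.008,0,0,0,0,0,0,0.015,0,0,0,0,0,0,0.02,0,0,0,0,0,0,0.024,0,0,0,0,0,0,0.027,0,0,0,0,0,0,0.029,0,0,0,0,0,0,0.03,0,0,0,0,0,0,0.031,0]
}}

```text
clock: 41.22
position: [0.6488, 0.2411, 0.0854]
ee_rot: [0.591, 0.807, 0.0, 0.0]
ft_force: [-4.1, -0.9, 13.0]
grip_width: 0.033
grasp_force: 60.5
```

```bash
python3 - <<'E'
from h import *
o=status.get_obs()['position']
row((o[0],o[1],.29,17.6),*[(*case2w([x,0,z])[0],17.6) for x,z in((175,290),(175,202))])
E
```

```text
[0.05, -0.02, 0.0, 0.0001, 0.0002, -0.2046]
[0.05, -0.02, 0.0, 0.1894, -0.0585, -0.2046]
[0.05, -0.02, 0.0, 0.1894, -0.0586, -0.1166]
```

Call:
{"method": "play_rows", "body": {
  "plan": [0,0,0,0,0,0,0.15,0,0,0,0,0,0,0.15,0,0,0,0,0,0,0.15,0,0,0,0,0,-0.03,0.15,0,0,0,0,0,-0.205,0.15,0,0,0,0,0,-0.205,0.15,0,0,0,0,0,-0.205,0.15,0,0,0,0,0,-0.205,0,0,0,0,0.189,-0.059,-0.205,0,0,0,0,0.189,-0.059,-0.205,0,0,0,0,0.189,-0.059,-0.205,0,0,0,0,0.189,-0.059,-0.205,0,0,0,0,0.189,-0.059,-0.205,0,0,0,0,0.189,-0.059,-0.117,0,0,0,0,0.189,-0.059,-0.117,0,0,0,0,0.189,-0.059,-0.117,0]
}}

```text
clock: 43.22
position: [0.5355, 0.4007, 0.1992]
ee_rot: [0.592, 0.806, -0.002, -0.0]
ft_force: [0.6, -0.5, 0.9]
grip_width: -0.002
grasp_force: 0.0
```

```bash
python3 - <<'E'
from h import *
row(*[(*case2w([x,0,z])[0],17.6) for x,z in((155,202),(137,208),(108,215),(76,228),(41,223),(14,211),(-10,192),(-28,168.5),(-39,141))])
a=viewer.camera('scene')[:,:,::-1];b=viewer.camera('top')[:,:,::-1]
cv2.imwrite('pics/s5.png',a); cv2.imwrite('pics/t5.png',b)
c=cv2.resize(b[140:240,80:220],None,fx=4,fy=4,interpolation=cv2.INTER_CUBIC); d=cv2.resize(a[180:280,340:400],None,fx=4,fy=4,interpolation=cv2.INTER_CUBIC)
cv2.imwrite('pics/c6.png',cv2.hconcat([c,d]))
E
```

```text
[-0.19, 0.14, -0.17, -0.0171, 0.0012, -0.0027]
[-0.19, 0.14, -0.17, -0.0351, 0.0012, -0.0087]
[-0.19, 0.14, -0.17, -0.0641, 0.0013, -0.0156]
[-0.19, 0.14, -0.17, -0.0961, 0.0013, -0.0285]
[-0.19, 0.14, -0.17, -0.1311, 0.0014, -0.0234]
[-0.19, 0.14, -0.17, -0.1581, 0.0016, -0.0114]
[-0.19, 0.14, -0.17, -0.1821, 0.0017, 0.0077]
[-0.19, 0.14, -0.17, -0.2, 0.0018, 0.0312]
[-0.19, 0.14, -0.17, -0.2109, 0.002, 0.0587]
```

View pics/c6.png

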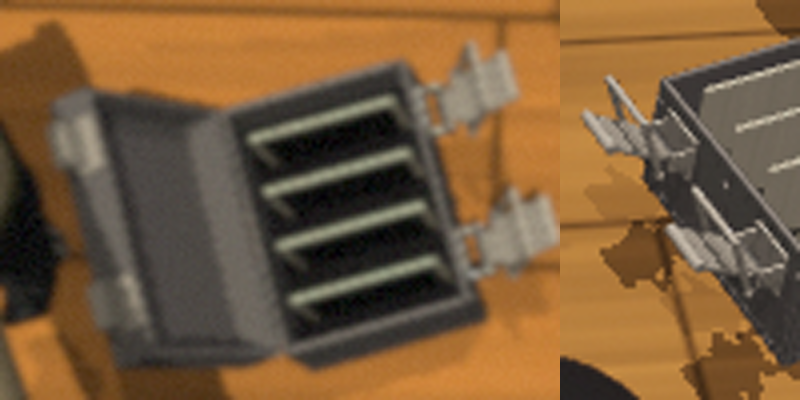

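Call:
{"method": "play_rows", "body": {
  "plan": [0,0,0,-0.018,0,0,0,0,0,0,-0.028,0,-0.004,0,0,0,0,-0.038,0,-0.007,0,0,0,0,-0.052,0,-0.01,0,0,0,0,-0.066,0,-0.014,0,0,0,0,-0.082,0,-0.021,0,0,0,0,-0.098,0,-0.027,0,0,0,0,-0.115,0,-0.025,0,0,0,0,-0.132,0,-0.022,0,0,0,0,-0.146,0,-0.016,0,0,0,0,-0.16,0,-0.01,0,0,0,0,-0.172,0,-0.001,0,0,0,0,-0.184,0,0.01,0,0,0,0,-0.193,0,0.021,0,0,0,0,-0.202,0,0.033,0,0,0,0,-0.208,0,0.043,0,0,0,0,-0.213,0,0.053,0]
}}

```text
clock: 45.45
position: [0.5994, 0.2003, 0.1474]
ee_rot: [0.59, 0.807, -0.0, -0.0]
ft_force: [0.4, 0.7, 1.2]
grip_width: 0.002
grasp_force: 0.4
```

Call:
{"method": "play_rows", "body": {
  "plan": [0,0,0,-0.001,0,0.002,0,0,0,0,-0.001,0,0.004,0,0,0,0,-0.001,0,0.006,0,0,0,0,-0.001,0,0.008,0,0,0,0,-0.001,0,0.008,0]
}}

```text
clock: 46.08
position: [0.6001, 0.1995, 0.1412]
ee_rot: [0.591, 0.807, 0.0, 0.0]
ft_force: [-2.5, -1.4, 6.7]
grip_width: 0.001
grasp_force: 3.5
```

Call:
{"method": "play_rows", "body": {
  "plan": [0,0,0,0,0,0.002,0,0,0,0,0,0,0.004,0,0,0,0,0,0,0.004,0]
}}

```text
clock: 46.45
position: [0.6005, 0.1995, 0.1408]
ee_rot: [0.591, 0.807, 0.002, -0.0]
ft_force: [-15.9, -4.7, 37.8]
grip_width: -0.003
grasp_force: 19.4
```

```bash
python3 - <<'E'
from h import *
m=viewer.camera_model('top'); X=atz(m,(247,130),.05); print(X)
c,s=np.cos(CASE[2]),np.sin(CASE[2]); d=X[:2]-CASE[:2]; print('spool in case',c*d[0]+s*d[1],-s*d[0]+c*d[1])
o=status.get_obs(); print(o['joint_pos'])
# go to (-150,0,.26) tilt about tool y test
R=down(17.6)
for t in (40,-40): print(t,rel(case2w([-150,0,280])[0],R*Rn.from_euler('y',t,degrees=True)), (R*Rn.from_euler('y',t,degrees=True)).as_matrix()[:,2])
print(case2w([[1000,0,0]])-case2w([[0,0,0]]))
E
```

```text
[0.77903805 0.0278703  0.05      ]
spool in case -0.256923210263946 -0.11828924500573863
[-0.91933665  0.49575006  0.70331     1.5995467  -0.34329187  1.17061652
  0.16621354]
40 [ 1.200e-01  3.986e+01  4.000e-02 -1.103e-01  4.000e-04 -1.395e-01] [-0.19435962  0.61269915 -0.76604444]
-40 [ 1.200e-01 -4.014e+01 -5.000e-02 -1.103e-01  4.000e-04 -1.395e-01] [ 0.19435962 -0.61269915 -0.76604444]
[[-0.30236989  0.95319067  0.        ]]
```

Call:
{"method": "play_rows", "body": {
  "plan": [0,0,0,0,0,-0.05,0,0,0,0,0,0,-0.14,0,0,0,0,0,0,-0.14,0,0,10,0,-0.11,0,-0.14,0,0,20,0,-0.11,0,-0.14,0,0,30,0,-0.11,0,-0.14,0,0,40,0,-0.11,0,-0.14,0,0,40,0,-0.11,0,-0.14,0,0,40,0,-0.11,0,-0.14,0]
}}

```text
clock: 47.58
position: [0.6333, 0.0956, 0.2766]
ee_rot: [0.555, 0.759, 0.201, -0.275]
ft_force: [0.3, 1.1, -0.2]
grip_width: -0.004
grasp_force: 0.0
```

```bash
python3 - <<'E'
from h import *
o=status.get_obs(); print(o['joint_pos'],Rn.from_quat(o['ee_rot']).as_matrix()[:,2])
np.save('wm6.npy',viewer.camera_model('wrist'),allow_pickle=True)
cv2.imwrite('pics/w6.png',cv2.resize(viewer.camera('wrist')[:,:,::-1],(784,588),interpolation=cv2.INTER_CUBIC))
E
```

```text
[-0.31046531  0.59193004  0.61333118  1.30430126 -0.9023631   1.75627944
  0.61570594] [-0.194253    0.61066694 -0.76769243]
```

View pics/w6.png

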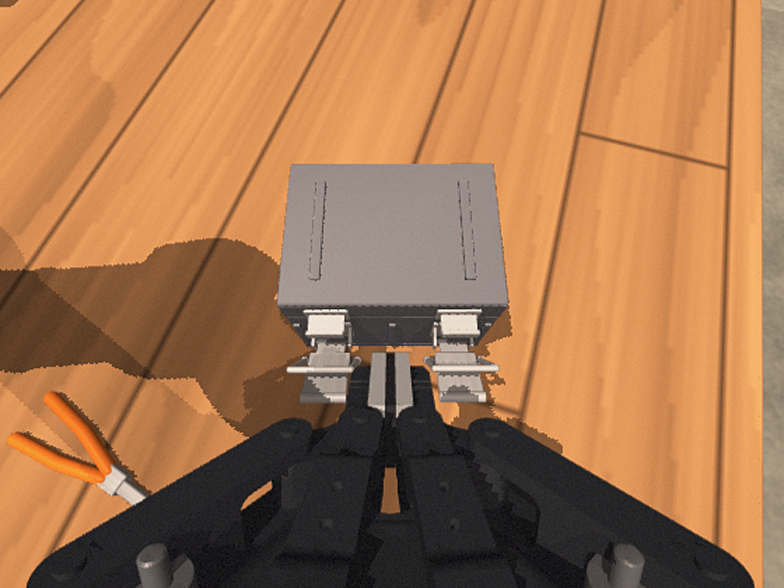

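```bash
cat >> h.py <<'E'
def w2case(X):
    c,s=np.cos(CASE[2]),np.sin(CASE[2]); d=np.atleast_2d(X)[:,:2]-CASE[:2]
    return np.c_[c*d[:,0]+s*d[:,1],-s*d[:,0]+c*d[:,1],np.atleast_2d(X)[:,2]]*1e3
def aty(m,p,y):
    c,d=ray(m,p); a=w2case([c])[0]; b=w2case([c+d])[0]; return a+(b-a)*(y-a[1])/(b[1]-a[1])
E
python3 - <<'E'
from h import *
np.set_printoptions(precision=1,suppress=True)
m=np.load('wm6.npy',allow_pickle=True).item()
q=lambda p:np.array(p)/1.4
# project model and compare
for a in (1.7,1.8,1.9,2.0,2.1):
    P=np.array([-79,70]); tip=P+60*np.array([-np.sin(a+.22),-np.cos(a+.22)]); pin=P-16*np.array([np.sin(a-.31),np.cos(a-.31)])
    print(a,'tip',tip,[(proj(m,case2w([tip[0],y,tip[1]]))*1.4)[0] for y in(52,-52)],'pin',pin)
    for b in (10,20,30):
        r=np.radians(b); bar=pin+55.5*np.array([-np.sin(r),np.cos(r)]); print('   ',b,bar,[(proj(m,case2w([bar[0],y,bar[1]]))*1.4)[0] for y in(52,-52)])
print('keeper lip',[(proj(m,case2w([-85,y,116.5]))*1.4)[0] for y in(52,-52)],'lid edge',[(proj(m,case2w([-65,y,127]))*1.4)[0] for y in(88,-88)])
print('now tcp', w2case([status.get_obs()['position']]))
E
```

```text
1.7 tip [-135.4   90.5] [array([321.3, 409.6]), array([456.8, 409.7])] pin [-94.7  67.1]
    10 [-104.4  121.8] [array([317.4, 361. ]), array([460.7, 361.1])]
    20 [-113.7  119.3] [array([317.2, 374.5]), array([461. , 374.6])]
    30 [-122.5  115.2] [array([317.3, 387.7]), array([460.8, 387.8])]
1.8 tip [-133.    96.1] [array([320.4, 405.6]), array([457.7, 405.7])] pin [-94.9  68.7]
    10 [-104.6  123.4] [array([317.1, 360.8]), array([461.1, 360.9])]
    20 [-113.9  120.9] [array([316.8, 374.4]), array([461.3, 374.5])]
    30 [-122.7  116.8] [array([316.9, 387.7]), array([461.2, 387.8])]
1.9 tip [-130.2  101.3] [array([319.6, 400.9]), array([458.6, 401. ])] pin [-95.   70.3]
    10 [-104.6  125. ] [array([316.7, 360.4]), array([461.4, 360.5])]
    20 [-114.   122.5] [array([316.4, 374.1]), array([461.7, 374.2])]
    30 [-122.7  118.4] [array([316.6, 387.4]), array([461.5, 387.5])]
2.0 tip [-126.8  106.3] [array([318.8, 395.4]), array([459.3, 395.5])] pin [-94.9  71.9]
    10 [-104.5  126.6] [array([316.4, 359.8]), array([461.8, 359.9])]
    20 [-113.9  124.1] [array([316.1, 373.5]), array([462. , 373.6])]
    30 [-122.6  120. ] [array([316.2, 386.9]), array([461.9, 387. ])]
2.1 tip [-122.9  110.9] [array([318.2, 389.2]), array([459.9, 389.3])] pin [-94.6  73.5]
    10 [-104.3  128.1] [array([316., 359.]), array([462.1, 359. ])]
    20 [-113.6  125.6] [array([315.8, 372.8]), array([462.4, 372.9])]
    30 [-122.4  121.5] [array([315.9, 386.2]), array([462.2, 386.3])]
keeper lip [array([320.2, 336.9]), array([458.1, 337. ])] lid edge [array([271.5, 307.3]), array([506.7, 307.4])]
now tcp [[-147.4    0.1  277.2]]
```

```bash
cat >> h.py <<'E'
def rows40(pts,t=40):
    o=status.get_obs(); R=down(17.6)*Rn.from_euler('y',t,degrees=True)
    for p in pts: print([float(round(v,3)) for v in rel(case2w(p)[0],R,o)])
E
python3 - <<'E'
from h import *
rows40([(-160,-53,200),(-160,-53,138),(-125,-53,138),(-97,-53,138),(-92,-53,138)])
E
```

```text
[-0.04, 0.13, 0.2, -0.059, 0.053, 0.051]
[-0.04, 0.13, 0.2, -0.099, 0.053, 0.099]
[-0.04, 0.13, 0.2, -0.072, 0.053, 0.121]
[-0.04, 0.13, 0.2, -0.051, 0.053, 0.139]
[-0.04, 0.13, 0.2, -0.047, 0.053, 0.142]
```

Call:
{"method": "play_rows", "body": {
  "plan": [0,0,0,-0.059,0.053,0.051,0,0,0,0,-0.059,0.053,0.051,0,0,0,0,-0.099,0.053,0.099,0,0,0,0,-0.099,0.053,0.099,0,0,0,0,-0.088,0.053,0.108,0,0,0,0,-0.08,0.053,0.115,0,0,0,0,-0.072,0.053,0.121,0,0,0,0,-0.065,0.053,0.127,0,0,0,0,-0.058,0.053,0.133,0,0,0,0,-0.051,0.053,0.139,0,0,0,0,-0.051,0.053,0.139,0]
}}

```text
clock: 49.0
position: [0.6681, 0.1595, 0.1371]
ee_rot: [0.554, 0.759, 0.202, -0.276]
ft_force: [0.6, -0.7, 0.3]
grip_width: -0.001
grasp_force: 0.0
```

```bash
python3 - <<'E'
from h import *
print(w2case([status.get_obs()['position']]))
cv2.imwrite('pics/s7.png',viewer.camera('scene')[:,:,::-1]); cv2.imwrite('pics/t7.png',viewer.camera('top')[:,:,::-1])
def fol(a,l):
    f=a+.22; u=np.array([-np.sin(f),-np.cos(f)]); n=np.array([-np.cos(f),np.sin(f)]); C=np.array([-79,70])+l*u+2*n
    return C-(np.array([.6,-17.8]) if f>.87 else np.array([17.4,-3.7]))
for y in(-53,):
    pts=[(-135,y,190),(-125,y,140)]
    for a,l in [(1.9,46),(1.7,46),(1.5,46),(1.3,46),(1.1,46),(.9,46),(.75,47),(.62,47),(.5,29),(.4,33),(.3,37),(.2,40),(.1,43),(0,45),(-.05,45)]:
        q=fol(a,l); pts.append((q[0],y,q[1]))
    print(np.round(pts)); rows40(pts)
E
```

```text
[[-97.86398334 -52.35973611 137.13756067]]
[[-135.  -53.  190.]
 [-125.  -53.  140.]
 [-118.  -53.  114.]
 [-122.  -53.  105.]
 [-125.  -53.   97.]
 [-126.  -53.   87.]
 [-125.  -53.   78.]
 [-122.  -53.   70.]
 [-120.  -53.   63.]
 [-133.  -53.   44.]
 [-117.  -53.   53.]
 [-117.  -53.   48.]
 [-117.  -53.   43.]
 [-115.  -53.   38.]
 [-112.  -53.   34.]
 [-108.  -53.   30.]
 [-106.  -53.   30.]]
[-0.02, 0.02, -0.03, 0.007, 0.001, -0.064]
[-0.02, 0.02, -0.03, -0.018, 0.001, -0.019]
[-0.02, 0.02, -0.03, -0.029, 0.001, 0.006]
[-0.02, 0.02, -0.03, -0.038, 0.001, 0.009]
[-0.02, 0.02, -0.03, -0.045, 0.001, 0.014]
[-0.02, 0.02, -0.03, -0.052, 0.001, 0.021]
[-0.02, 0.02, -0.03, -0.057, 0.001, 0.028]
[-0.02, 0.02, -0.03, -0.06, 0.001, 0.037]
[-0.02, 0.02, -0.03, -0.063, 0.001, 0.043]
[-0.02, 0.02, -0.03, -0.085, 0.001, 0.05]
[-0.02, 0.02, -0.03, -0.067, 0.001, 0.052]
[-0.02, 0.02, -0.03, -0.071, 0.001, 0.056]
[-0.02, 0.02, -0.03, -0.074, 0.001, 0.061]
[-0.02, 0.02, -0.03, -0.075, 0.001, 0.066]
[-0.02, 0.02, -0.03, -0.076, 0.001, 0.071]
[-0.02, 0.02, -0.03, -0.075, 0.001, 0.076]
[-0.02, 0.02, -0.03, -0.074, 0.001, 0.078]
```

```bash
python3 - <<'E'
from h import *
rows40([(-150,-53,145),(-150,51,145),(-150,51,138),(-97,51,138),(-150,51,150),(-150,0,277)])
E
```

```text
[-0.02, 0.02, -0.03, -0.034, 0.001, -0.039]
[-0.02, 0.02, -0.03, -0.034, -0.103, -0.039]
[-0.02, 0.02, -0.03, -0.038, -0.103, -0.034]
[-0.02, 0.02, -0.03, 0.002, -0.103, 0.0]
[-0.02, 0.02, -0.03, -0.03, -0.103, -0.043]
[-0.02, 0.02, -0.03, 0.051, -0.052, -0.14]
```

Call:
{"method": "play_rows", "body": {
  "plan": [0,0,0,-0.034,0.001,-0.039,0,0,0,0,-0.034,0.001,-0.039,0,0,0,0,-0.034,-0.05,-0.039,0,0,0,0,-0.034,-0.103,-0.039,0,0,0,0,-0.038,-0.103,-0.034,0,0,0,0,-0.028,-0.103,-0.026,0,0,0,0,-0.019,-0.103,-0.019,0,0,0,0,-0.012,-0.103,-0.012,0,0,0,0,-0.005,-0.103,-0.006,0,0,0,0,0.002,-0.103,0,0,0,0,0,0.002,-0.103,0,0,0,0,0,-0.03,-0.103,-0.043,0,0,0,0,0.051,-0.052,-0.14,0,0,0,0,0.051,-0.052,-0.14,0,0,0,0,0.051,-0.052,-0.14,0]
}}

```text
clock: 50.98
position: [0.636, 0.0942, 0.2805]
ee_rot: [0.554, 0.759, 0.203, -0.274]
ft_force: [0.5, -0.4, -1.3]
grip_width: 0.002
grasp_force: 0.0
```

```bash
python3 - <<'E'
from h import *
np.set_printoptions(precision=1,suppress=True)
m=viewer.camera_model('wrist'); np.save('wm8.npy',m,allow_pickle=True)
w=viewer.camera('wrist'); cv2.imwrite('pics/w8.png',w[:,:,::-1])
r=cv2.imread('pics/w6.png'); 
g=cv2.cvtColor(w,cv2.COLOR_RGB2GRAY).astype(int)
# bar brightness: sample just left/right (|dy|~22) of lever at predicted bar positions
m6=np.load('wm6.npy',allow_pickle=True).item(); g6=cv2.cvtColor(cv2.resize(r,(560,420)),cv2.COLOR_BGR2GRAY).astype(int)
for nm,mm,gg in(('before',m6,g6),('now',m,g)):
  for y in(52,-52):
    for x,z in((-110,123.5),(-67.5,118.5)):
        for dy in (-19,19):
            u,v=proj(mm,case2w([x,y+dy,z]))[0]; u=u+2;col=gg[int(v)-5:int(v)+6,int(u)]; print(nm,y,x,dy,(u,v),col)
E
```

```text
before 52 -110 -19 (np.float64(247.04074839730936), np.float64(263.06381185080556)) [158 159 157 139 171 212 199 170  99  78  79]
before 52 -110 19 (np.float64(209.19032548298694), np.float64(263.03986413139853)) [ 75  79  86 103 193 238 232 202 110  76  74]
before 52 -67.5 -19 (np.float64(249.14516353205283), np.float64(224.3195999908238)) [67 61 61 58 56 63 64 82 85 69 64]
before 52 -67.5 19 (np.float64(213.6567548976659), np.float64(224.2967058110717)) [85 66 58 55 59 61 61 76 68 64 62]
before -52 -110 -19 (np.float64(350.6266816771567), np.float64(263.1293500053014)) [126 100 115 189 227 228 194 114  99 163 121]
before -52 -110 19 (np.float64(312.77877308077626), np.float64(263.10540387668726)) [180 157 109 183 228 231 196 117 145 156 145]
before -52 -67.5 -19 (np.float64(346.2672046971598), np.float64(224.38225508170808)) [67 60 60 57 61 59 62 71 58 53 56]
before -52 -67.5 19 (np.float64(310.7810063747646), np.float64(224.35936232786608)) [65 60 62 60 54 58 62 78 60 49 62]
now 52 -110 -19 (np.float64(244.6175782986869), np.float64(261.69182693165135)) [170 163 169 167 167 167 17
[... 180 characters left out ...]
69356180073), np.float64(223.5447584249329)) [ 99  63 120 210 248 220 152  87  87  67  49]
now 52 -67.5 19 (np.float64(211.73159471498093), np.float64(223.50074022010494)) [119  69  86 208 251 219 152 134 141 149 156]
now -52 -110 -19 (np.float64(346.653658051448), np.float64(261.7599240120821)) [ 94  92  94  97  93  94  94 162 169 168 168]
now -52 -110 19 (np.float64(309.408487603587), np.float64(261.7350672420671)) [196 196 194 197 195 199 198 200 201 193 201]
now -52 -67.5 -19 (np.float64(342.5447554325746), np.float64(223.66498644828232)) [84 63 64 59 58 61 56 77 64 54 56]
now -52 -67.5 19 (np.float64(307.59012818939533), np.float64(223.62109816020376)) [95 58 61 60 53 62 60 71 58 55 49]
```

```bash
python3 - <<'E'
from h import *
w=cv2.imread('pics/w8.png'); cv2.imwrite('pics/c8.png',cv2.resize(w[200:320,180:380],(800,480),interpolation=cv2.INTER_CUBIC))
E
```

```text
(no output)
```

View pics/c8.png

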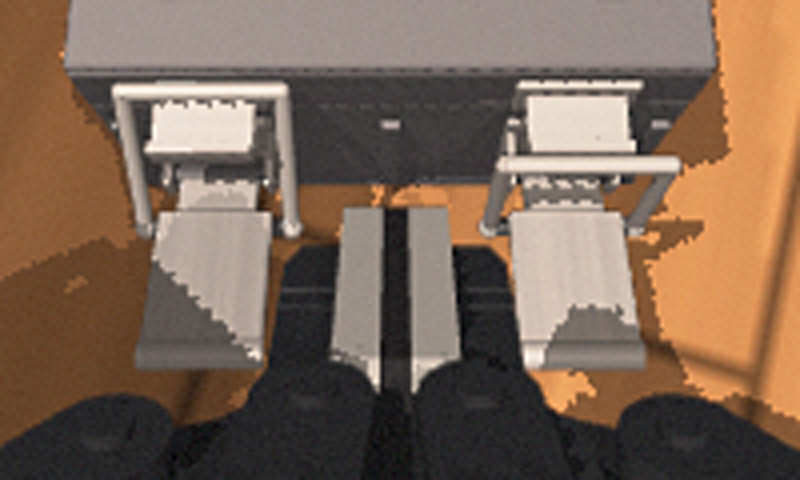

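```bash
python3 - <<'E'
from h import *
np.set_printoptions(precision=1,suppress=True)
m=np.load('wm8.npy',allow_pickle=True).item()
for b in (-20,-12,-8,-4,0,4,8):
    r=np.radians(b); bar=np.array([-95,71])+55.5*np.array([-np.sin(r),np.cos(r)]); print(b,bar,proj(m,case2w([bar[0],-53,bar[1]]))[0])
b=proj(m,case2w([[-85,-53,116.5]]))
print(b, w2case([status.get_obs()['position']]))
rows40([(-150,-53,150),(-150,-53,138),(-97,-53,138),(-88,-53,139),(-84,-53,139)])
E
```

```text
-20 [-76.  123.2] [325.1 229.9]
-12 [-83.5 125.3] [325.8 236.1]
-8 [-87.3 126. ] [326.1 239.5]
-4 [-91.1 126.4] [326.4 243. ]
0 [-95.  126.5] [326.6 246.6]
4 [-98.9 126.4] [326.8 250.4]
8 [-102.7  126. ] [327.  254.2]
[[324.6 239.8]] [[-150.3   -1.6  279.6]]
[0.15, 0.1, 0.17, -0.083, 0.051, 0.1]
[0.15, 0.1, 0.17, -0.091, 0.051, 0.109]
[0.15, 0.1, 0.17, -0.05, 0.051, 0.143]
[0.15, 0.1, 0.17, -0.042, 0.051, 0.148]
[0.15, 0.1, 0.17, -0.039, 0.051, 0.151]
```

Call:
{"method": "play_rows", "body": {
  "plan": [0,0,0,-0.083,0.051,0.1,0,0,0,0,-0.083,0.051,0.1,0,0,0,0,-0.091,0.051,0.109,0,0,0,0,-0.075,0.051,0.122,0,0,0,0,-0.06,0.051,0.134,0,0,0,0,-0.05,0.051,0.143,0,0,0,0,-0.046,0.051,0.146,0,0,0,0,-0.042,0.051,0.148,0,0,0,0,-0.039,0.051,0.151,0,0,0,0,-0.039,0.051,0.151,0]
}}

```text
clock: 52.28
position: [0.6625, 0.1737, 0.1363]
ee_rot: [0.555, 0.758, 0.202, -0.276]
ft_force: [0.1, -0.6, 0.6]
grip_width: 0.002
grasp_force: 0.0
```

```bash
python3 - <<'E'
from h import *
print(w2case([status.get_obs()['position']]))
rows40([(-110,-53,150),(-150,-53,160),(-150,0,277)])
E
```

```text
[[-82.71888621 -51.29489536 136.26211794]]
[-0.0, -0.01, -0.01, -0.012, 0.002, -0.028]
[-0.0, -0.01, -0.01, -0.036, 0.002, -0.061]
[-0.0, -0.01, -0.01, 0.039, -0.051, -0.151]
```

Call:
{"method": "play_rows", "body": {
  "plan": [0,0,0,-0.012,0.002,-0.028,0,0,0,0,-0.036,0.002,-0.061,0,0,0,0,0.039,-0.051,-0.151,0,0,0,0,0.039,-0.051,-0.151,0,0,0,0,0.039,-0.051,-0.151,0,0,0,0,0.039,-0.051,-0.151,0]
}}

```text
clock: 53.02
position: [0.6343, 0.0939, 0.2772]
ee_rot: [0.555, 0.758, 0.202, -0.276]
ft_force: [0.2, 0.5, -0.2]
grip_width: 0.006
grasp_force: 0.0
```

```bash
cat > chk.py <<'E'
from h import *
np.set_printoptions(precision=1,suppress=True)
m=viewer.camera_model('wrist'); w=viewer.camera('wrist'); cv2.imwrite('pics/w9.png',w[:,:,::-1])
g=cv2.cvtColor(w,cv2.COLOR_RGB2GRAY).astype(int)
for y in(52,-52):
  for dy in (-19,19):
    p=np.array([proj(m,case2w([x,y-1+dy,z]))[0] for x,z in((-67.5,118.5),(-73,112),(-88,126))])
    c=int(round(p[0,0]))+1; print(y,dy,p.ravel(),'rows from',int(p[0,1])-6,g[int(p[0,1])-6:int(p[0,1])+24,c])
print(w2case([status.get_obs()['position']]))
E
python3 chk.py
```

```text
52 -19 [247.6 223.3 247.9 230.  246.2 239.9] rows from 217 [114  69  51 185 228 241 206 114  61  53  58  47  71  87  85  75  87  93
  91  93  94  94  91 124 130 128 125 126 132  96]
52 19 [212.2 223.4 213.  230.  209.1 240. ] rows from 217 [105  86  54 132 214 248 214 130 124 128 138 144 149 155 154 161 168 170
 171 176 175 176 175 176 150 118 114  95  84  74]
-52 -19 [344.3 223.2 343.5 229.9 347.4 239.8] rows from 217 [111  61  55 197 229 222 185 127 139 154 155 161 162 166 169 170 174 173
 173 171 174 168 166 160 156 147 144 121 103  97]
-52 19 [308.9 223.2 308.6 229.9 310.4 239.8] rows from 217 [125  67  28 194 227 229 197  92  68  78  58  45  83  97  80  77  90  86
  89  91  93  97  94 123 126 230 241 246 228 123]
[[-149.8   -0.3  276.2]]
```

```bash
python3 - <<'E'
from h import *
rows40([(x,-53,z) for x,z in [(-130,180),(-122,140),(-118,114),(-122,105),(-125,97),(-126,87),(-125,78),(-122,70),(-120,63)]])
E
```

```text
[-0.04, -0.03, -0.04, -0.047, 0.053, 0.086]
[-0.04, -0.03, -0.04, -0.066, 0.053, 0.122]
[-0.04, -0.03, -0.04, -0.08, 0.053, 0.145]
[-0.04, -0.03, -0.04, -0.089, 0.053, 0.149]
[-0.04, -0.03, -0.04, -0.096, 0.053, 0.153]
[-0.04, -0.03, -0.04, -0.103, 0.053, 0.16]
[-0.04, -0.03, -0.04, -0.108, 0.053, 0.168]
[-0.04, -0.03, -0.04, -0.111, 0.053, 0.176]
[-0.04, -0.03, -0.04, -0.114, 0.053, 0.182]
```

Call:
{"method": "play_rows", "body": {
  "plan": [0,0,0,-0.047,0.053,0.086,0,0,0,0,-0.047,0.053,0.086,0,0,0,0,-0.066,0.053,0.122,0,0,0,0,-0.074,0.053,0.135,0,0,0,0,-0.08,0.053,0.145,0,0,0,0,-0.085,0.053,0.147,0,0,0,0,-0.089,0.053,0.149,0,0,0,0,-0.093,0.053,0.151,0,0,0,0,-0.096,0.053,0.153,0,0,0,0,-0.1,0.053,0.157,0,0,0,0,-0.103,0.053,0.16,0,0,0,0,-0.106,0.053,0.164,0,0,0,0,-0.108,0.053,0.168,0,0,0,0,-0.108,0.053,0.168,0]
}}

```text
clock: 54.82
position: [0.677, 0.1343, 0.0784]
ee_rot: [0.555, 0.758, 0.202, -0.276]
ft_force: [-0.2, -1.0, 1.6]
grip_width: 0.001
grasp_force: 0.6
```

```bash
python3 - <<'E'
from h import *
print(w2case([status.get_obs()['position']]))
rows40([(x,-53,z) for x,z in [(-122,70),(-120,63),(-117,53),(-117,48),(-117,43),(-115,38),(-112,34),(-108,30),(-106,30)]])
E
```

```text
[[-124.65202859  -53.1744567    78.44520757]]
[-0.02, 0.0, -0.03, -0.003, -0.0, 0.008]
[-0.02, 0.0, -0.03, -0.006, -0.0, 0.015]
[-0.02, 0.0, -0.03, -0.01, -0.0, 0.024]
[-0.02, 0.0, -0.03, -0.014, -0.0, 0.028]
[-0.02, 0.0, -0.03, -0.017, -0.0, 0.032]
[-0.02, 0.0, -0.03, -0.019, -0.0, 0.037]
[-0.02, 0.0, -0.03, -0.019, -0.0, 0.042]
[-0.02, 0.0, -0.03, -0.018, -0.0, 0.048]
[-0.02, 0.0, -0.03, -0.017, -0.0, 0.049]
```

Call:
{"method": "play_rows", "body": {
  "plan": [0,0,0,-0.003,0,0.008,0,0,0,0,-0.006,0,0.015,0,0,0,0,-0.008,0,0.02,0,0,0,0,-0.01,0,0.024,0,0,0,0,-0.012,0,0.026,0,0,0,0,-0.014,0,0.028,0,0,0,0,-0.014,0,0.028,0]
}}

```text
clock: 55.7
position: [0.6747, 0.141, 0.0479]
ee_rot: [0.555, 0.758, 0.202, -0.276]
ft_force: [-0.6, 0.1, 0.4]
grip_width: -0.0
grasp_force: 0.0
```

Call:
{"method": "play_rows", "body": {
  "plan": [0,0,0,-0.002,0,0.002,0,0,0,0,-0.003,0,0.004,0,0,0,0,-0.005,0,0.009,0,0,0,0,-0.005,0,0.014,0,0,0,0,-0.004,0,0.02,0,0,0,0,-0.003,0,0.021,0,0,0,0,-0.003,0,0.021,0]
}}

```text
clock: 56.58
position: [0.6715, 0.1522, 0.0306]
ee_rot: [0.555, 0.758, 0.202, -0.276]
ft_force: [0.7, -0.4, -0.5]
grip_width: 0.002
grasp_force: 0.0
```

```bash
python3 - <<'E'
from h import *
print(w2case([status.get_obs()['position']]))
E
```

```text
[[-105.9261295   -53.39442478   30.6033407 ]]
```

Call:
{"method": "play_rows", "body": {
  "plan": [0,0,0,0.0015,0,0.0015,0,0,0,0,0.003,0,0.0025,0,0,0,0,0.004,0,0.003,0,0,0,0,0.004,0,0.003,0]
}}

```text
clock: 57.08
position: [0.6707, 0.1547, 0.0306]
ee_rot: [0.556, 0.758, 0.202, -0.275]
ft_force: [3.5, -4.7, 0.1]
grip_width: -0.001
grasp_force: 2.8
```

Call:
{"method": "play_rows", "body": {
  "plan": [0,0,0,0.001,0,0.001,0,0,0,0,0.002,0,0.0015,0,0,0,0,0.002,0,0.0015,0]
}}

```text
clock: 57.45
position: [0.6706, 0.1549, 0.0306]
ee_rot: [0.557, 0.758, 0.201, -0.273]
ft_force: [5.0, -10.5, 0.4]
grip_width: 0.001
grasp_force: 5.8
```

```bash
python3 - <<'E'
from h import *
print(w2case([status.get_obs()['position']]))
rows40([(-140,-53,60),(-160,-53,150),(-150,0,277)])
E
```

```text
[[-103.04942706  -53.31166982   30.5569029 ]]
[0.18, 0.34, -0.16, -0.01, -0.0, -0.046]
[0.18, 0.34, -0.16, 0.032, 0.0, -0.128]
[0.18, 0.34, -0.16, 0.121, -0.053, -0.22]
```

Call:
{"method": "play_rows", "body": {
  "plan": [0,0,0,-0.01,0,-0.046,0,0,0,0,0.032,0,-0.128,0,0,0,0,0.032,0,-0.128,0,0,0,0,0.121,-0.053,-0.22,0,0,0,0,0.121,-0.053,-0.22,0,0,0,0,0.121,-0.053,-0.22,0,0,0,0,0.121,-0.053,-0.22,0]
}}

```text
clock: 58.32
position: [0.6335, 0.0967, 0.2782]
ee_rot: [0.555, 0.759, 0.203, -0.275]
ft_force: [-0.0, -0.8, -1.8]
grip_width: 0.001
grasp_force: 0.0
```

```bash
python3 chk.py; python3 - <<'E'
from h import *
rows40([(x,51,z) for x,z in [(-130,180),(-122,140),(-118,114),(-122,105),(-125,97),(-126,87),(-125,78)]])
E
```

```text
52 -19 [247.3 226.1 247.7 232.8 245.9 242.9] rows from 220 [104  62  52 197 235 230 194  94  70  75  53  53  90  94  77  85  97 107
 100 100  90 118 124 128 129 129 131 131 165 100]
52 19 [211.9 226.1 212.7 232.8 208.8 242.9] rows from 220 [118  60  49 183 232 241 201 104 106 119 130 137 144 150 151 158 165 164
 170 170 175 177 176 176 178 181 130 113  96  83]
-52 -19 [344.  226.  343.2 232.7 347.1 242.8] rows from 220 [109  68  63  54  68 200 233 223 179 105 113 116 107 104  69  58  55  57
  52  55  86  99  94  96  98  98  98  97 103  97]
-52 19 [308.7 226.1 308.3 232.7 310.1 242.8] rows from 220 [120  61  55  62  41 188 230 226 189  92  49  55  91  93  78  85  86 183
 172 173 177 179 184 215 223 223 223 229 140  86]
[[-147.    -0.4  276.6]]
[-0.02, -0.03, 0.0, -0.049, -0.051, 0.085]
[-0.02, -0.03, 0.0, -0.069, -0.051, 0.121]
[-0.02, -0.03, 0.0, -0.082, -0.051, 0.143]
[-0.02, -0.03, 0.0, -0.091, -0.051, 0.148]
[-0.02, -0.03, 0.0, -0.099, -0.051, 0.152]
[-0.02, -0.03, 0.0, -0.106, -0.051, 0.159]
[-0.02, -0.03, 0.0, -0.111, -0.051, 0.166]
```

Call:
{"method": "play_rows", "body": {
  "plan": [0,0,0,-0.049,-0.051,0.085,0,0,0,0,-0.049,-0.051,0.085,0,0,0,0,-0.069,-0.051,0.121,0,0,0,0,-0.076,-0.051,0.133,0,0,0,0,-0.082,-0.051,0.143,0,0,0,0,-0.087,-0.051,0.146,0,0,0,0,-0.091,-0.051,0.148,0,0,0,0,-0.095,-0.051,0.15,0,0,0,0,-0.099,-0.051,0.152,0,0,0,0,-0.103,-0.051,0.156,0,0,0,0,-0.106,-0.051,0.159,0,0,0,0,-0.109,-0.051,0.163,0,0,0,0,-0.111,-0.051,0.166,0,0,0,0,-0.111,-0.051,0.166,0]
}}

```text
clock: 60.12
position: [0.5782, 0.1018, 0.0783]
ee_rot: [0.555, 0.758, 0.202, -0.276]
ft_force: [1.3, -0.2, 1.1]
grip_width: 0.0
grasp_force: 0.5
```

```bash
python3 - <<'E'
from h import *
print(w2case([status.get_obs()['position']]))
rows40([(x,51,z) for x,z in [(-122,70),(-117,53),(-117,48),(-115,38),(-108,30),(-103,30)]])
E
```

```text
[[-125.78494249   50.76536509   78.32004999]]
[-0.01, 0.01, -0.02, -0.002, -0.0, 0.009]
[-0.01, 0.01, -0.02, -0.01, -0.0, 0.025]
[-0.01, 0.01, -0.02, -0.013, -0.0, 0.029]
[-0.01, 0.01, -0.02, -0.018, -0.0, 0.038]
[-0.01, 0.01, -0.02, -0.017, -0.0, 0.048]
[-0.01, 0.01, -0.02, -0.014, -0.0, 0.052]
```

Call:
{"method": "play_rows", "body": {
  "plan": [0,0,0,-0.002,0,0.009,0,0,0,0,-0.006,0,0.016,0,0,0,0,-0.008,0,0.021,0,0,0,0,-0.01,0,0.025,0,0,0,0,-0.013,0,0.029,0,0,0,0,-0.016,0,0.034,0,0,0,0,-0.018,0,0.038,0,0,0,0,-0.018,0,0.043,0,0,0,0,-0.017,0,0.048,0,0,0,0,-0.015,0,0.05,0,0,0,0,-0.014,0,0.052,0,0,0,0,-0.013,0,0.053,0,0,0,0,-0.013,0,0.053,0]
}}

```text
clock: 61.75
position: [0.5717, 0.1229, 0.0304]
ee_rot: [0.556, 0.758, 0.202, -0.275]
ft_force: [-0.2, -6.9, 6.0]
grip_width: -0.002
grasp_force: 4.0
```

```bash
python3 - <<'E'
from h import *
print(w2case([status.get_obs()['position']]))
rows40([(-140,51,60),(-160,51,150),(-150,0,277)])
E
```

```text
[[-103.64454656   50.56753216   30.36059308]]
[0.11, 0.13, -0.04, -0.009, -0.0, -0.046]
[0.11, 0.13, -0.04, 0.034, -0.0, -0.128]
[0.11, 0.13, -0.04, 0.123, 0.051, -0.219]
```

Call:
{"method": "play_rows", "body": {
  "plan": [0,0,0,0.002,0,0.0015,0,0,0,0,0.002,0,0.0015,0,0,0,0,-0.009,0,-0.046,0,0,0,0,0.034,0,-0.128,0,0,0,0,0.034,0,-0.128,0,0,0,0,0.123,0.051,-0.219,0,0,0,0,0.123,0.051,-0.219,0,0,0,0,0.123,0.051,-0.219,0,0,0,0,0.123,0.051,-0.219,0]
}}

```text
clock: 62.88
position: [0.6338, 0.0958, 0.2767]
ee_rot: [0.555, 0.759, 0.202, -0.276]
ft_force: [0.1, -0.7, -0.7]
grip_width: 0.004
grasp_force: 0.0
```

```bash
python3 chk.py; python3 - <<'E'
from h import *
np.set_printoptions(precision=0,suppress=True,linewidth=200)
m=viewer.camera_model('scene'); w=viewer.camera('scene'); cv2.imwrite('pics/s10.png',w[:,:,::-1])
g=cv2.cvtColor(w,cv2.COLOR_RGB2GRAY).astype(int); g0=cv2.cvtColor(cv2.imread('pics/scene0.png'),cv2.COLOR_BGR2GRAY).astype(int)
hsv=cv2.cvtColor(w,cv2.COLOR_RGB2HSV)
for y in(-53,51):
    for a in (0,.3,.6,1.3,1.95):
        f=a+.22; P=[[-79-l*np.sin(f)-2*np.cos(f),y+d,70-l*np.cos(f)+2*np.sin(f)] for l in(20,35,50) for d in(-8,0,8)]
        p=proj(m,case2w(P)).round().astype(int); print(y,a,p[4],'gray',g[p[:,1],p[:,0]],'sat',hsv[p[:,1],p[:,0],1],'before',g0[p[:,1],p[:,0]])
E
```

```text
52 -19 [247.4 224.8 247.7 231.5 245.9 241.6] rows from 218 [107 105  68  59  51  40 192 240 228 192 101  52  50 125 132  93  95 106
 125 127 129 133 136 128 125 124 126 128 130 159]
52 19 [211.9 224.9 212.7 231.6 208.8 241.6] rows from 218 [111 126  65  60  62  49 193 238 229 198  99 100 107 117 120  90  70  61
  61  61  64  60  66  99 105 103 101 106 104 103]
-52 -19 [344.4 224.8 343.6 231.5 347.5 241.6] rows from 218 [100  91  65  56  55  94 210 236 216 165 123 121 117 115 109  85  65  56
  55  59  58  69  99  99  98 101  94  97 102  99]
-52 19 [309.  224.8 308.6 231.5 310.4 241.6] rows from 218 [ 99 123  67  61  58  74 204 239 221 175  85  50  68  98  88  79  84 185
 195 196 195 199 199 201 236 235 237 238 247 133]
[[-148.3    0.1  275.5]]
-53 0 [381 255] gray [110 110 112 108 109 110 157 107 111] sat [44 44 41 40 44 41 40 42 41] before [ 60  50  62 122 123 120 142 122 122]
-53 0.3 [378 255] gray [107 110 108 109 110 133  85 139 139] sat [ 44  39  46  44  43 167 173 171 166] before [ 83  48  62 122 123 117 125 122 122]
-53 0.6 [375 254] gray [108 110  66 111 137 132 120 111  91] s
[... 371 characters left out ...]
41 150 152]
51 0 [360 227] gray [ 98  98  98 109  97  76  95  98  76] sat [44 44 39 42 42 44 43 37 41] before [ 49  46 140 121 123 131 118 122 120]
51 0.3 [357 227] gray [97 99 99 78 73 89 61 61 62] sat [ 42  41  44  46  42 174 171 176 172] before [ 52 144 143 119 124 130 119 121 121]
51 0.6 [355 226] gray [98 98 89 74 67 87 63 62 64] sat [ 44  37 166  45 169 176 176 172 175] before [ 98 145 143 122 127 130 122 120 125]
51 1.3 [353 220] gray [98 89 90 87 88 89 66 66 65] sat [ 41 167 172 174 169 174 172 170 171] before [146 142 150 145 145 125 147 145 144]
51 1.95 [356 214] gray [96 90 92 89 91 89 90 91 86] sat [ 45 171 170 174 173 172 173 171 169] before [ 80 149 152  97  92  95 151 141 153]
```

```bash
python3 -c "
from workcell import manip
print(manip.hand_in())"
```

```text
the job is handed in; nothing more can be done
None
```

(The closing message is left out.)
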